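# Sticker the drawer-front blanks and start the drying fan

### The job

Go on with the drying stack: lay the two loose stickers flat across the blank that is already there, each straight above one of the bearers, and lay the second blank on them, square and in line with the one below. Set the box fan to low, the middle place of the slide switch on its top. Set the wood down without dropping it, and leave the fan, the lower blank and the other things on the bench where they are.

Things in the scene. Friction and masses are not known exactly. Their poses are not given: they have to be found in the camera images.
- bearers: fixed foot of the stack: two parallel wooden strips on the bench, each 25 wide, 110 long, 20 high, 120 apart between centres. Origin on the bench (z = 0) midway between them. x runs from strip to strip, which is how the blanks lie: the strips are at x = -60 and +60, each along y. The fan looks at the stack from the +y side, its front 120 to 160 from the origin
- blank_low: dark wooden drawer-front blank, a plain board 200 x 60 x 18 (along its x, y, z), loose, about 0.15 kg, lying across both bearers with its length along their x, its top 38 above the bench. Origin at the centre of its underside
- blank_top: the second blank, the same in every way (200 x 60 x 18, about 0.15 kg), lying flat on the bench to the right of the stack. Origin at the centre of its underside, x along its length. Set down as wanted its underside is 56 above the bench
- stick_a: sticker: a loose straight stick, 100 long (x) and 18 x 18 in section, about 25 g. Origin at its middle (9 above what it lies on). Lies on the bench to the right of the stack
- stick_b: the other sticker, the same as stick_a; either may go above either bearer
- fan: cordless box fan, grey, standing loose on the bench on the +y side of the stack, about 2 kg, 200 wide (x), 80 deep (y), flat top 205 above the bench; blows to -y. Battery pack and folded handle stick out at the back, to y = +82. Origin: centre of underside. Slide switch on the top: black bezel 76 x 38, face 208 above the bench, centre at x = -45, y = 0, a white cap flush in it
- fan_ridge (a point): middle of the top edge of the ridge on the switch's cap: a cross ridge 6 thick (along the fan's x), 18 wide (along y), which stands 7 above the cap and the bezel (its top 215 above the bench). Moves with the cap along the fan's x; axes as the fan's
- fan_switch (a joint): place of the slide in m along the fan's +x: 0 off (as found, -x end), 0.010 low (middle), 0.020 high (+x end, at its stop). A sprung detent holds it in each place, with about 0.7 mm of play: pushing it out of any notch takes about 4.5 N; half-way (5 mm) to the next notch it lets go and the cap snaps in
- glue: bystander: upright white glue bottle, 60 across, 190 high, 0.4 kg. Origin at the centre of its underside
- tin: bystander: upright tin can, 84 across, 115 high, 0.6 kg. Origin at the centre of its underside
- tape: bystander: tape measure standing on its edge on the right-hand (-y) side of the stack, 90 to 130 from its middle; black, 74 long (x; its hook reaches to x = +51), 42 thick, 74 high. Origin at the centre of its underside
- plane: bystander: steel block plane on its sole beyond the far end of the stack, 155 long (x), 50 wide, 60 high, 0.6 kg. Origin at the centre of its underside
Mind the look-alikes: they are no part of the job. Of the things like the fan, leave any that is purple; of the rest the larger one is meant.

How it is judged:
By the outcome, as a careful person would: the job done as asked, in the order asked, and still so for the second after the job is handed in, with the robot touching nothing.
It also fails if it takes over 72 s, if anything falls off the work surface, if the arm or the gripper's body presses on something with over 40 N, if the wrist force passes 120 N, or if a joint passes its speed limit or range.

### The arm

A 6-joint arm with a two-finger parallel gripper is mounted at the origin on the work surface. World frame = base frame: x ahead of the robot, y to its left, z up, the work surface at z = 0. Lengths are in m, angles in rad, forces in N, time in s.
With the tool pointing down it reaches from about 0.3 to 0.875 m from the base axis. Payload 6.4 kg.
Tool frame: the origin (TCP) lies midway between the tips of the shut fingers; the grasp point (between the pads) lies 19 mm behind it; z points along the fingers, y is the direction in which the jaws open and shut (so a half turn about z gives the same grasp; the last joint's range is limited). The gripper opens to 85 mm and grips with 20 to 120 N. Pads are 22 mm wide; open, the fingers measure 114 mm over their backs; the gripper's body (76 mm by 85 mm) begins 54 mm behind the grasp point. The pads swing forward as they close: fully open they stand 13 mm farther back than shut.
Start: joints at [0.964, 0.181, 1.607, -0, 1.354, -0.206], TCP at [0.224, 0.529, 0.231] pointing down, gripper open.
Joint ranges: [-2.99, 2.99], [-0.89, 2.07], [0.3, 2.58], [-1.14, 4.28], [0, 2.63], [-3.12, 3.12]. Speed limits (rad/s): [2.57, 2.57, 3.01, 3.14, 3.14, 3.14].

### API

Orientations are given as a unit quaternion [w, x, y, z].
In Python, from bench import ctrl gives the robot as it stands.
- The arm moves only by the tool apply_moves, never from a script. Its argument "plan" is a list of rows, each an object with "translation": the shift along the tool's x, y, z in m, a list of three; "angular": the turn, a rotation vector about the tool's x, y, z in rad, a list of three; "hand": the finger opening in m, from 0 to 0.0854. In form: [{"translation": [x, y, z], "angular": [rx, ry, rz], "hand": hand}, ...]. A call has 1 to 10 rows; each row shifts and turns the commanded pose from where the row before left it, along the tool's axes as they then stand; what a row does not reach is not made up. A row lasts 1/8 s, in which the tool goes at most 62.5 mm and 10.7 degrees, less where a joint would pass 70% of its speed; a pose out of reach is approached as far as the arm can. A call with a gripper value outside its range is refused whole. The fingers move at their own pace and stop on an object; the grip force is fixed at half the most. Time passes only in rows, so rows that do not move let the fingers close. It gives the time, the measured TCP pose, the force and the opening at its end, in the units of the state.
- ctrl.get_obs(): the state, without advancing time (a new reading comes with each control period).
- ctrl.camera(name): name is "scene" or "side" or "wrist"; returns a dict with "img" (420x560x3 uint8, red, green, blue), "K" (3x3 intrinsics, pixels), "eye" and "orientation" of the camera in the world. Camera axes: x right, y up, looking along -z (the intrinsics and any distortion apply to the point x, -y, -z); pixel columns grow to the right and rows downward; lengths in m; the calibration is good to about 2 mm. The wrist camera is an equidistant fisheye: a pixel r from the principal point sees the ray r / f radians off the axis. A picture is of the moment at which its call begins. There is no depth.
- ctrl.hand_in(): hands the job in, once; it reports no verdict.
The state is a dict: "time_s": time; "q": joint angles; "dq": joint speeds; "joint_efforts": joint torques, N m; "eef_pos": TCP position; "eef_rot": TCP orientation; "wrist_force": force on the tool from outside, world axes, zero at the start; "torque": the same for the moment, N m; "opening": opening from 0.0 (shut) to 1.0 (fully open).
Only numpy, scipy, OpenCV 4.12 (cv2) and the standard library are available. Lean on these libraries where they do the work, as an engineer would, in place of code of your own. Each camera call takes 0.05 s, during which the arm holds its last target.

## Working session

There is one attempt and no reset: what is moved stays moved. The work goes in short steps, Python scripts to look and compute and a tool call to move; the robot and the scene stay as the last step left them, time stands still between calls to the robot, and variables do not carry over. Pictures are saved under pics/ and viewed, and the job is handed in when it is done.

Besides the shell and the picture viewer there is one more tool, called by a JSON object that holds its "op" and its "data". apply_moves: Moves the arm, as the interface text tells. Its arguments: {"type":"object","properties":{"plan":{"type":"array","items":{"type":"object","properties":{"translation":{"type":"array","items":{"type":"number"}},"angular":{"type":"array","items":{"type":"number"}},"hand":{"type":"number"}}}}},"required":["plan"]}

```bash
ls; mkdir -p pics; python3 - <<'E'
from bench import ctrl
import cv2,numpy as np
o=ctrl.get_obs();print(o)
for n in ["scene","side","wrist"]:
    c=ctrl.camera(n);cv2.imwrite(f"pics/{n}0.png",c["img"][:,:,::-1]);print(n,c["K"],c["eye"],c["orientation"],c.keys())
E
```

```text
pics
{'time_s': 0.0, 'q': array([ 9.63691684e-01,  1.81560551e-01,  1.60801732e+00,  7.72016218e-06,
        1.35382563e+00, -2.06297766e-01]), 'dq': array([ 0.00122243,  0.00130734,  0.00044583,  0.00080053,  0.00178196,
       -0.00029255]), 'joint_efforts': array([ 5.08635057e-04, -4.44868362e+01, -3.51347888e+01, -2.44517905e-04,
        8.92830634e-03,  3.23664347e-05]), 'eef_pos': array([0.22399313, 0.52896227, 0.2303687 ]), 'eef_rot': array([-3.61631119e-04,  1.99065447e-01,  9.79985779e-01, -8.30079505e-04]), 'wrist_force': array([-0.03471451, -1.07105309, -0.0202391 ]), 'torque': array([-0.04309921,  0.03773451,  0.0211113 ]), 'opening': 1.001186480797994}
scene [[447.1718712    0.         274.75576728]
 [  0.         447.1718712  213.84371552]
 [  0.           0.           1.        ]] [ 1.27045759 -0.62973749  0.9596892 ] [0.82196072 0.39992333 0.18002292 0.36336436] dict_keys(['img', 'K', 'eye', 'orientation'])
side [[502.68496128   0.         284.86942612]
 [  0.         502.68496128 199.82808668]
 [  0.           0.           1.        ]] [ 0.33834985 -0.84144156  1.19737095] [ 0.93413578  0.34446517 -0.02699836 -0.08947162] dict_keys(['img', 'K', 'eye', 'orientation'])
wrist [[325.1922621    0.         275.79479973]
 [  0.         325.1922621  212.53771128]
 [  0.           0.           1.        ]] [0.16309797 0.5555239  0.37222519] [ 0.82625396 -0.11086554 -0.07237087  0.54751775] dict_keys(['img', 'K', 'eye', 'orientation'])
```

View pics/scene0.png

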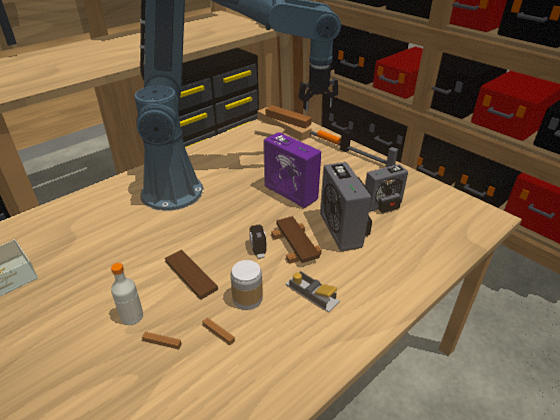

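View pics/side0.png

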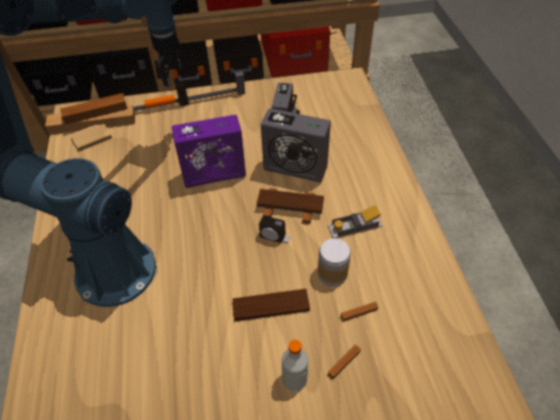

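View pics/wrist0.png

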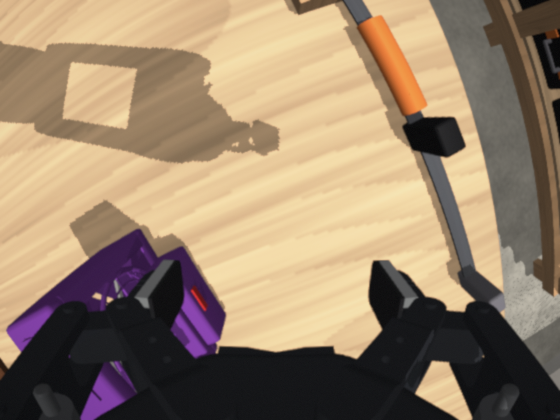

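Three fan-like things appear in the scene view: purple (292,168), large grey (345,205) and small grey (387,188). Purple is excluded and the larger of the rest is meant, so it is the one at (345,205), next to the stack. I'll enlarge crops to confirm this and take measurements.

```bash
python3 - <<'E'
import cv2
s=cv2.imread("pics/scene0.png");d=cv2.imread("pics/side0.png")
def crop(im,n,x0,y0,x1,y1,k):
    cv2.imwrite(f"pics/{n}.png",cv2.resize(im[y0:y1,x0:x1],None,fx=k,fy=k,interpolation=cv2.INTER_CUBIC))
crop(s,"s_fan",240,130,420,260,4.4)
crop(d,"d_fan",160,70,340,200,4.4)
crop(d,"d_stack",220,180,400,300,4.4)
crop(d,"d_loose",220,280,400,400,4.4)
crop(s,"s_stack",230,200,360,300,6)
crop(s,"s_loose",130,240,270,350,5.4)
E
```

```text
(no output)
```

View pics/s_fan.png

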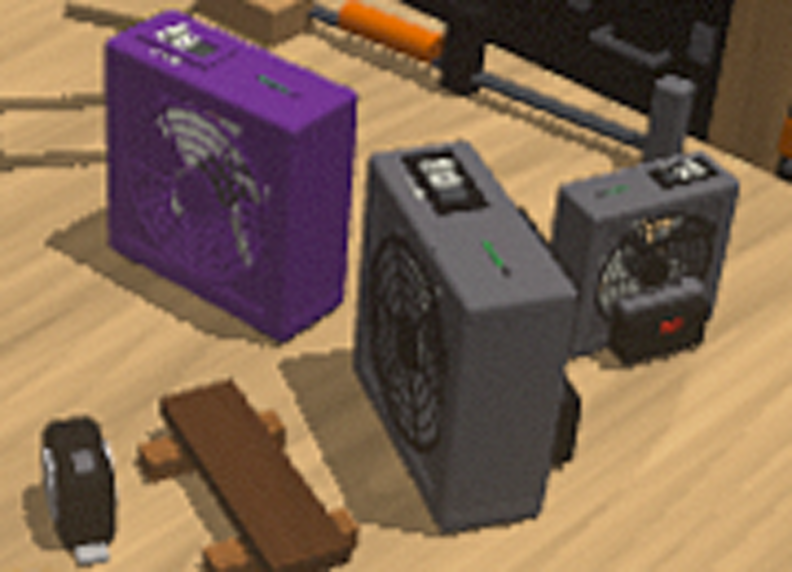

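View pics/d_fan.png

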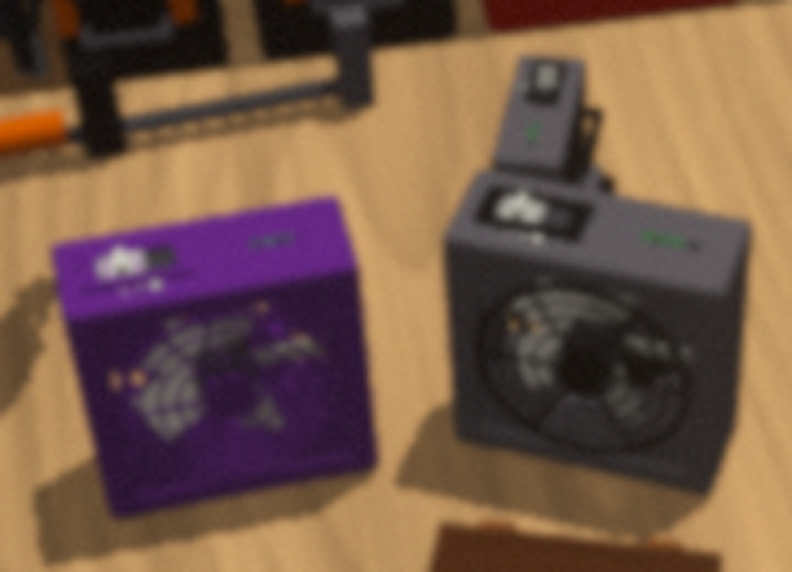

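View pics/d_stack.png

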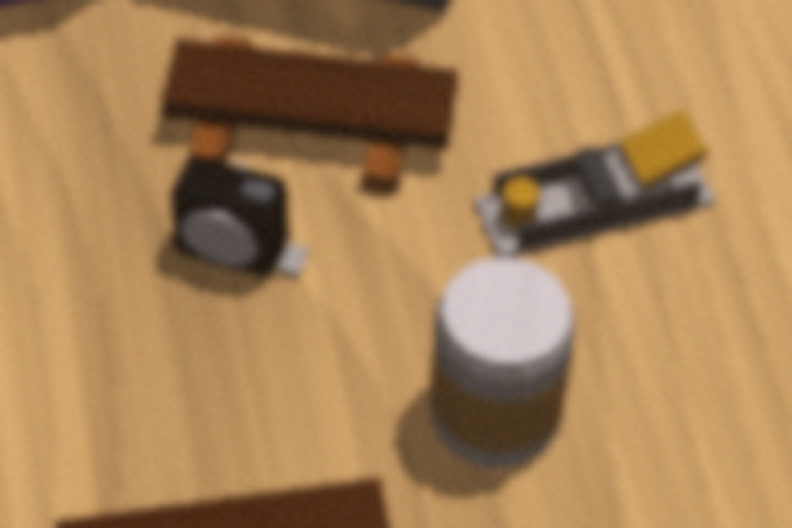

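View pics/d_loose.png

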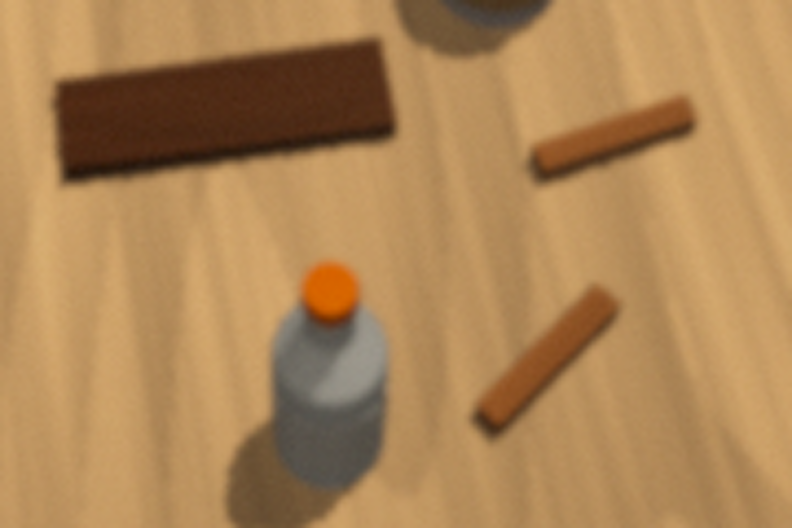

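View pics/s_stack.png

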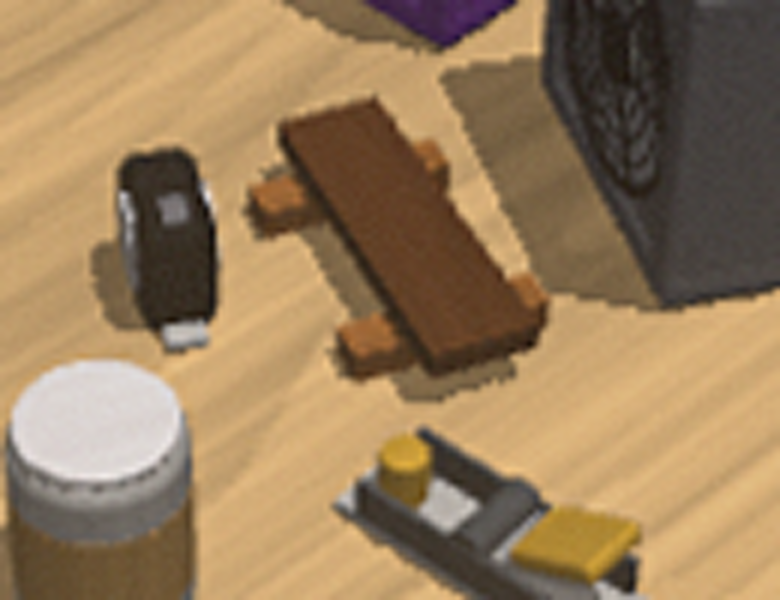

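View pics/s_loose.png

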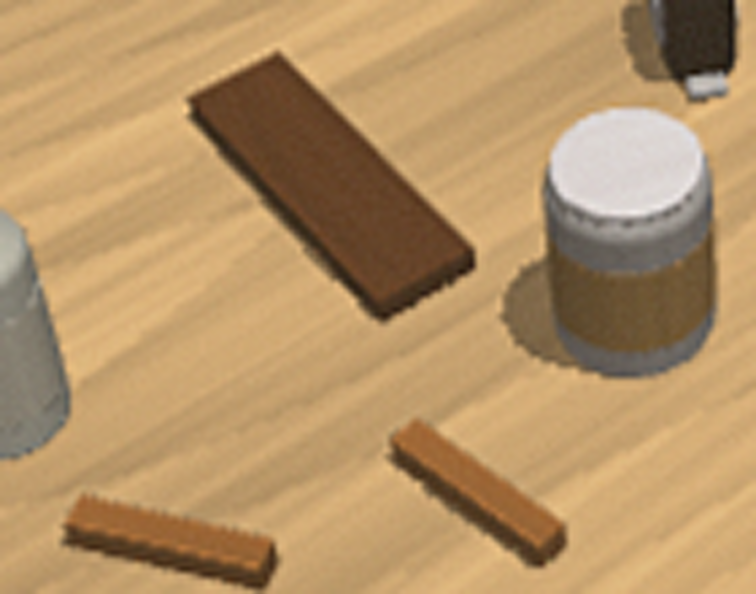

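```bash
cat > h.py <<'E'
import numpy as np, cv2
from scipy.spatial.transform import Rotation as R
from scipy.optimize import least_squares
Q=lambda q: R.from_quat([q[1],q[2],q[3],q[0]])
CAM={"scene":(np.array([[447.1718712,0,274.75576728],[0,447.1718712,213.84371552],[0,0,1]]),np.array([1.27045759,-0.62973749,0.9596892]),Q([0.82196072,0.39992333,0.18002292,0.36336436])),
"side":(np.array([[502.68496128,0,284.86942612],[0,502.68496128,199.82808668],[0,0,1]]),np.array([0.33834985,-0.84144156,1.19737095]),Q([0.93413578,0.34446517,-0.02699836,-0.08947162]))}
def proj(cam,P,fish=False):
    K,e,r=cam; p=r.inv().apply(np.atleast_2d(P)-e)*[1,-1,-1]
    if fish:
        rho=np.hypot(p[:,0],p[:,1]);th=np.arctan2(rho,p[:,2]);d=p[:,:2]/np.maximum(rho,1e-9)[:,None]*th[:,None]
    else: d=p[:,:2]/p[:,2:]
    return d*[K[0,0],K[1,1]]+K[:2,2]
def ray(cam,px,z,fish=False):
    K,e,r=cam; d=(np.atleast_2d(px)-K[:2,2])/[K[0,0],K[1,1]]
    if fish:
        t=np.hypot(d[:,0],d[:,1]); v=np.c_[d/np.maximum(t,1e-9)[:,None]*np.sin(t)[:,None],np.cos(t)]
    else: v=np.c_[d,np.ones(len(d))]
    w=r.apply(v*[1,-1,-1]); return e+w*((z-e[2])/w[:,2])[:,None]
def uncrop(p,x0,y0,k): return np.array([x0,y0])+(np.atleast_2d(p)+.5)/k-.5
def camd(c): return (c["K"],c["eye"],Q(c["orientation"]))
def rectfit(obs,L,W,z,x0):
    # obs: list of (cam,px4,fish) with corners in order (-,+)(+,+)(+,-)(-,-) along L,W
    c=np.array([[-L,W],[L,W],[L,-W],[-L,-W]])/2
    def f(v):
        P=np.c_[R.from_euler('z',v[2]).as_matrix()[:2,:2].dot(c.T).T+v[:2],np.full(4,z)]
        return np.concatenate([(proj(a,P,fi)-px).ravel() for a,px,fi in obs])
    s=least_squares(f,x0,loss='soft_l1'); return s.x,np.sqrt(np.mean(f(s.x)**2))
E
python3 - <<'E'
from h import *
S=(230,200,6);D=(220,180,4.4);SL=(130,240,5.4);DL=(220,280,4.4);SF=(240,130,4.4);DF=(160,70,4.4)
items={
"low":(.2,.06,.038,[("scene",S,[(280,125),(377,97),(541,318),(430,356)],'r'),("side",D,[(178,40),(458,70),(447,135),(163,103)],0)]),
"top":(.2,.06,.018,[("scene",SL,[(190,98),(280,52),(474,252),(382,305)],'r'),("side",DL,[(57,82),(380,40),(394,127),(64,170)],0)]),
"S1":(.1,.018,.018,[("scene",SL,[(390,442),(413,420),(566,530),(545,550)],'r'),("side",DL,[(535,148),(683,97),(693,117),(543,170)],0)]),
"S2":(.1,.018,.018,[("scene",SL,[(66,525),(85,495),(275,545),(262,570)],'r'),("side",DL,[(478,408),(595,285),(618,305),(492,424)],0)]),
"fan":(.2,.08,.205,[("scene",SF,[(370,155),(462,142),(574,297),(460,308)],'r'),("side",DF,[(478,172),(750,225),(740,290),(447,238)],0)]),
}
for n,(L,W,z,ob) in items.items():
    o=[]
    for cam,cr,px,m in ob:
        px=uncrop(px,*cr)
        P=ray(CAM[cam],px,z)
        print(n,cam,np.round(P[:,:2]*1000).astype(int).tolist())
        o.append((CAM[cam],px,False))
    P=ray(o[1][0],o[1][1],z); g=P[1]-P[0]
    x0=[*P[:,:2].mean(0),np.arctan2(g[1],g[0])]
    for k in ([0],[1],[0,1]): 
        v,e=rectfit([o[i] for i in k],L,W,z,x0);print("   ",k,np.round(v,4),round(e,2))
for n,cam,cr,p,z in [("tin","scene",S,(97,420),.115),("tin","side",D,(506,310),.115),("glue","side",DL,(330,285),.19),("tape","side",D,(240,175),.074),("tapehook","side",D,(292,262),0.004),("planeyellow","side",D,(665,150),.05),("planefront","side",D,(495,220),.0),("planeback","side",D,(710,195),.0)]:
    print(n,ray(CAM[cam],uncrop(p,*cr),z)[0].round(3))
E
```

```text
low scene [[421, 139], [439, 196], [624, 132], [606, 71]]
low side [[442, 191], [628, 125], [607, 70], [423, 136]]
    [0] [0.5215 0.1358 0.2677] 22.89
    [1] [ 0.5253  0.1305 -0.342 ] 0.45
    [0, 1] [ 0.5253  0.1308 -0.3209] 17.63
top scene [[307, -216], [309, -158], [510, -168], [508, -225]]
top side [[313, -161], [509, -170], [505, -229], [310, -219]]
    [0] [ 0.4084 -0.192   0.5485] 25.29
    [1] [ 0.4094 -0.1947 -0.0492] 0.57
    [0, 1] [ 0.4094 -0.1942 -0.0256] 19.6
S1 scene [[583, -272], [580, -256], [681, -240], [683, -255]]
S1 side [[583, -258], [678, -243], [680, -256], [584, -273]]
    [0] [ 0.6299 -0.2524  1.6854] 15.14
    [1] [ 0.6314 -0.2574  0.1679] 0.67
    [0, 1] [ 0.6316 -0.2568  0.2483] 12.45
S2 scene [[520, -412], [511, -397], [596, -346], [604, -358]]
S2 side [[513, -403], [594, -347], [604, -361], [518, -413]]
    [0] [ 0.5576 -0.3783  0.983 ] 18.39
    [1] [ 0.5572 -0.3806  0.5718] 0.76
    [0, 1] [ 0.5583 -0.3806  0.6494] 13.28
fan scene [[468, 301], [502, 364], [678, 271], [636, 207]]
fan side [[503, 362], [675, 270], [652, 208], [471, 298]]
    [0] [0.5724 0.2865 0.2524] 21.07
    [1] [ 0.5763  0.2854 -0.4445] 1.28
    [0, 1] [ 0.5762  0.2862 -0.41  ] 16.96
tin [ 0.591 -0.124  0.115]
tin [ 0.593 -0.127  0.115]
glue [ 0.432 -0.395  0.19 ]
tape [0.46  0.035 0.074]
tapehook [0.489 0.011 0.004]
planeyellow [0.744 0.02  0.05 ]
planefront [0.631 0.021 0.   ]
planeback [0.78  0.014 0.   ]
```

The crops confirm it: the larger grey fan, with the black bezel and white cap, is at scene (345,205) and side (296,145). The small grey one is behind it at side (283,97). Next I'll fix the corner order in the scene fits.

```bash
python3 - <<'E'
from h import *
S=(230,200,6);D=(220,180,4.4);SL=(130,240,5.4);DL=(220,280,4.4);SF=(240,130,4.4);DF=(160,70,4.4)
items={
"low":(.2,.06,.038,[("scene",S,[(280,125),(377,97),(541,318),(430,356)],'r'),("side",D,[(178,40),(458,70),(447,135),(163,103)],0)]),
"top":(.2,.06,.018,[("scene",SL,[(190,98),(280,52),(474,252),(382,305)],'r'),("side",DL,[(57,82),(380,40),(394,127),(64,170)],0)]),
"S1":(.1,.018,.018,[("scene",SL,[(390,442),(413,420),(566,530),(545,550)],'r'),("side",DL,[(535,148),(683,97),(693,117),(543,170)],0)]),
"S2":(.1,.018,.018,[("scene",SL,[(66,525),(85,495),(275,545),(262,570)],'r'),("side",DL,[(478,408),(595,285),(618,305),(492,424)],0)]),
"fan":(.2,.08,.205,[("scene",SF,[(370,155),(462,142),(574,297),(460,308)],'r'),("side",DF,[(478,172),(750,225),(740,290),(447,238)],0)]),
}
for n,(L,W,z,ob) in items.items():
    o=[]
    for cam,cr,px,m in ob:
        px=uncrop(px,*cr)
        if m: px=np.roll(px,-1,axis=0)
        o.append((CAM[cam],px,False))
    P=ray(o[1][0],o[1][1],z); g=P[1]-P[0]
    x0=[*P[:,:2].mean(0),np.arctan2(g[1],g[0])]
    for k in ([0],[1],[0,1]): 
        v,e=rectfit([o[i] for i in k],L,W,z,x0);print(n,k,np.round(v,4),round(e,2))
E
cat > goto.py <<'E'
# suggest rows: python3 goto.py x y z psi  -> turn total, tool-frame shift after turning
import sys
from h import *
from bench import ctrl
o=ctrl.get_obs()
def psi_of(o):
    x=Q(o["eef_rot"]).as_matrix()[:,0]; return np.arctan2(x[1],x[0])
if __name__=="__main__":
    t=np.array([float(a) for a in sys.argv[1:4]]);ps=float(sys.argv[4])
    p=psi_of(o); turn=-((ps-p+np.pi)%(2*np.pi)-np.pi)
    Rt=Q(o["eef_rot"])*R.from_euler('z',turn)
    d=Rt.inv().apply(t-o["eef_pos"])
    tilt=np.round(Q(o["eef_rot"]).as_matrix()[:,2],4)
    print("t",round(o["time_s"],2),"pos",o["eef_pos"].round(4),"psi",round(p%(2*np.pi),4),"tilt",tilt,"F",o["wrist_force"].round(1),"open",round(o["opening"],3),"q6",o["q"][5].round(2))
    print("turn z",turn.round(4)," shift",d.round(4)," shift in axes before the turn",Q(o["eef_rot"]).inv().apply(t-o["eef_pos"]).round(4))
E
python3 goto.py .631 -.256 .28 3.31
```

```text
low [0] [ 0.5224  0.1344 -0.3461] 0.42
low [1] [ 0.5253  0.1305 -0.342 ] 0.45
low [0, 1] [ 0.5245  0.132  -0.346 ] 0.61
top [0] [ 0.4087 -0.1916 -0.0427] 0.33
top [1] [ 0.4094 -0.1947 -0.0492] 0.57
top [0, 1] [ 0.4092 -0.1933 -0.0459] 0.59
S1 [0] [ 0.6317 -0.2556  0.1664] 0.46
S1 [1] [ 0.6314 -0.2574  0.1679] 0.67
S1 [0, 1] [ 0.6317 -0.2564  0.167 ] 0.62
S2 [0] [ 0.558  -0.3782  0.56  ] 0.36
S2 [1] [ 0.5572 -0.3806  0.5718] 0.76
S2 [0, 1] [ 0.5576 -0.3791  0.5621] 0.7
fan [0] [ 0.5709  0.2856 -0.5044] 0.83
fan [1] [ 0.5763  0.2854 -0.4445] 1.28
fan [0, 1] [ 0.5725  0.284  -0.4931] 1.3
t 0.15 pos [0.2241 0.5291 0.2306] psi 2.7408 tilt [-7.0e-04 -1.1e-03 -1.0e+00] F [ 0.8 -0.3 -0.3] open 0.996 q6 -0.21
turn z -0.5692  shift [-0.2695 -0.8422 -0.0488]  shift in axes before the turn [-0.6809 -0.5642 -0.0488]
```

{"op": "apply_moves", "data": {"plan": [{"translation": [0, 0, -0.02], "angular": [0, 0, -0.14], "hand": 0.05}, {"translation": [0, 0, -0.02], "angular": [0, 0, -0.14], "hand": 0.05}, {"translation": [0, 0, -0.02], "angular": [0, 0, -0.14], "hand": 0.05}, {"translation": [0, 0, -0.02], "angular": [0, 0, -0.15], "hand": 0.05}, {"translation": [-0.018, -0.056, 0], "angular": [0, 0, 0], "hand": 0.05}, {"translation": [-0.018, -0.056, 0], "angular": [0, 0, 0], "hand": 0.05}, {"translation": [-0.018, -0.056, 0], "angular": [0, 0, 0], "hand": 0.05}, {"translation": [-0.018, -0.056, 0], "angular": [0, 0, 0], "hand": 0.05}, {"translation": [-0.018, -0.056, 0], "angular": [0, 0, 0], "hand": 0.05}, {"translation": [-0.018, -0.056, 0], "angular": [0, 0, 0], "hand": 0.05}]}}

```text
time_s: 1.4
eef_pos: [0.3878, 0.2147, 0.3113]
eef_rot: [0.0, -0.085, 0.996, 0.0]
wrist_force: [0.6, 0.7, -0.6]
opening: 0.586
```

```bash
python3 goto.py .631 -.256 .12 3.309; cat > shot.py <<'E'
import sys,pickle
from h import *
from bench import ctrl
n=sys.argv[1];k=sys.argv[2]
c=ctrl.camera(n);pickle.dump(c,open(f"pics/{k}.pkl","wb"))
im=c["img"][:,:,::-1]
if len(sys.argv)>3:
    x0,y0,x1,y1=map(int,sys.argv[3:7]);f=float(sys.argv[7]);im=cv2.resize(im[y0:y1,x0:x1],None,fx=f,fy=f,interpolation=cv2.INTER_CUBIC)
else: im=cv2.resize(im,None,fx=1.4,fy=1.4,interpolation=cv2.INTER_CUBIC)
cv2.imwrite(f"pics/{k}.png",im);print(c["eye"].round(4))
E
python3 shot.py wrist w1
```

```text
t 1.4 pos [0.3878 0.2147 0.3113] psi 3.311 tilt [ 4.e-04  1.e-04 -1.e+00] F [ 0.6  0.7 -0.6] open 0.586 q6 -1.5
turn z 0.002  shift [-0.1613 -0.5047  0.1913]  shift in axes before the turn [-0.1603 -0.505   0.1913]
[0.3223 0.2039 0.453 ]
```

View pics/w1.png

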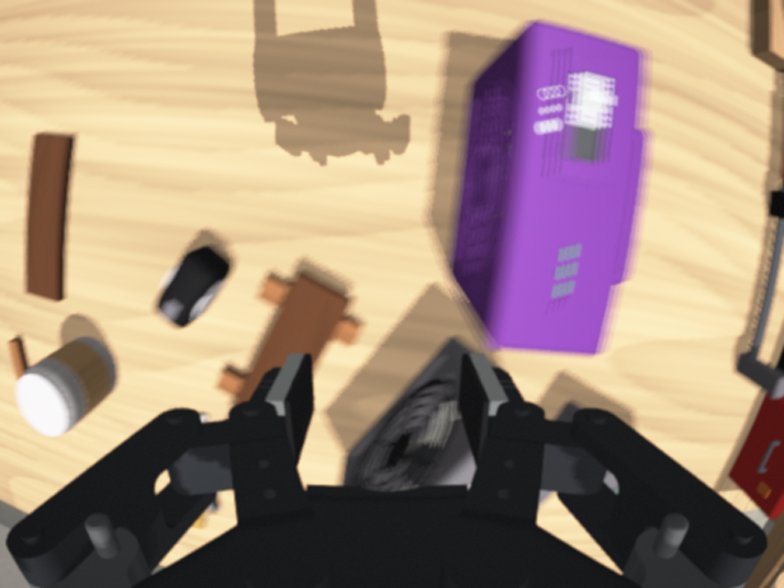

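The view shows the stack around (300,340), with the tape, the tin and the purple fan. The large grey fan is partly behind the fingers. Continuing to the first sticker.

{"op": "apply_moves", "data": {"plan": [{"translation": [-0.018, -0.056, 0], "angular": [0, 0, 0], "hand": 0.05}, {"translation": [-0.018, -0.056, 0], "angular": [0, 0, 0], "hand": 0.05}, {"translation": [-0.018, -0.056, 0], "angular": [0, 0, 0], "hand": 0.05}, {"translation": [-0.018, -0.056, 0], "angular": [0, 0, 0], "hand": 0.05}, {"translation": [-0.018, -0.056, 0], "angular": [0, 0, 0], "hand": 0.05}, {"translation": [-0.018, -0.056, 0.02], "angular": [0, 0, 0], "hand": 0.05}, {"translation": [-0.018, -0.056, 0.03], "angular": [0, 0, 0], "hand": 0.05}, {"translation": [-0.018, -0.056, 0.03], "angular": [0, 0, 0], "hand": 0.05}, {"translation": [-0.018, -0.056, 0.05], "angular": [0, 0, 0], "hand": 0.05}]}}

```text
time_s: 2.58
eef_pos: [0.6252, -0.2396, 0.1937]
eef_rot: [0.001, -0.084, 0.996, -0.001]
wrist_force: [-0.1, 0.4, -0.7]
opening: 0.585
```

```bash
python3 goto.py .6317 -.2564 .12 3.309;python3 shot.py wrist w2
```

```text
t 2.58 pos [ 0.6252 -0.2396  0.1937] psi 3.3101 tilt [ 0.0019 -0.0011 -1.    ] F [-0.1  0.4 -0.7] open 0.585 q6 -2.28
turn z 0.0011  shift [-0.0035 -0.0175  0.0737]  shift in axes before the turn [-0.0035 -0.0175  0.0737]
[ 0.5596 -0.2502  0.3353]
```

View pics/w2.png

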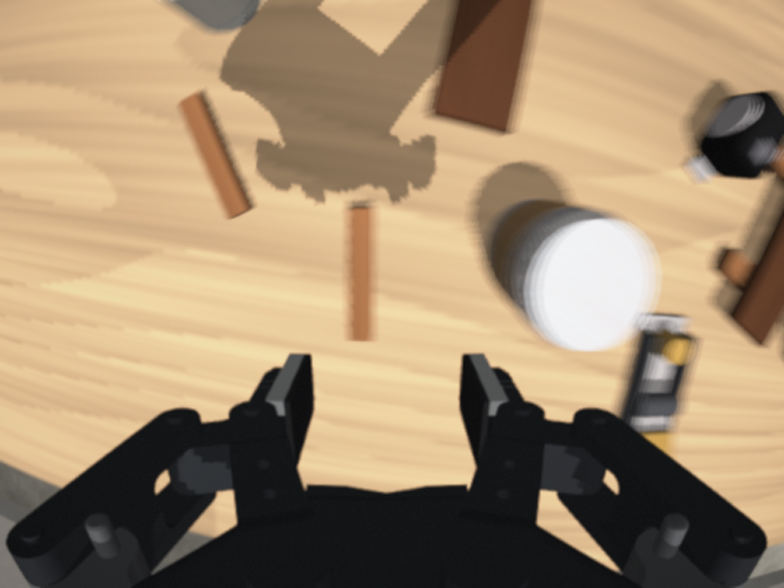

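```bash
python3 - <<'E'
from h import *
import pickle
c=camd(pickle.load(open("pics/w2.pkl","rb")))
for nm,px,z in [("S1",[(349,209),(372,208),(374,340),(348,340)],.018),("S2",[(180,102),(201,91),(251,206),(232,217)],.018),("tin",[(592,280)],.115),("top_end",[(435,112),(508,132)],.018)]:
    P=ray(c,uncrop(px,0,0,1.4),z,True); print(nm,P[:,:2].round(4).tolist(),P[:,:2].mean(0).round(4))
    if len(P)==4:
        e1=(P[0]+P[1])/2;e2=(P[2]+P[3])/2;d=e2-e1;print("  len",np.hypot(*d[:2]).round(4),"yaw",np.arctan2(d[1],d[0]).round(4))
E
```

```text
S1 [[0.5866, -0.2725], [0.5833, -0.2568], [0.679, -0.2397], [0.6823, -0.2588]] [ 0.6328 -0.257 ]
  len 0.097 yaw 0.1593
S2 [[0.5238, -0.4107], [0.5147, -0.3947], [0.5946, -0.3429], [0.6044, -0.3564]] [ 0.5594 -0.3762]
  len 0.0962 yaw 0.5842
tin [[0.591, -0.1341]] [ 0.591  -0.1341]
top_end [[0.5093, -0.2254], [0.5123, -0.1723]] [ 0.5108 -0.1989]
```

{"op": "apply_moves", "data": {"plan": [{"translation": [-0.002, -0.009, 0.03], "angular": [0, 0, 0], "hand": 0.05}, {"translation": [-0.002, -0.009, 0.04], "angular": [0, 0, 0], "hand": 0.04}, {"translation": [0, 0, 0.045], "angular": [0, 0, 0], "hand": 0.04}, {"translation": [0, 0, 0.04], "angular": [0, 0, 0], "hand": 0.04}, {"translation": [0, 0, 0.023], "angular": [0, 0, 0], "hand": 0.04}, {"translation": [0, 0, 0.01], "angular": [0, 0, 0], "hand": 0.04}, {"translation": [0, 0, 0], "angular": [0, 0, 0], "hand": 0.0}, {"translation": [0, 0, 0], "angular": [0, 0, 0], "hand": 0.0}, {"translation": [0, 0, 0], "angular": [0, 0, 0], "hand": 0.0}]}}

```text
time_s: 3.75
eef_pos: [0.6318, -0.2552, 0.0077]
eef_rot: [0.001, -0.085, 0.996, -0.001]
wrist_force: [0.8, 0.6, -0.4]
opening: 0.193
```

```bash
python3 goto.py .6320 -.2566 .005 3.309;python3 shot.py wrist w3
```

```text
t 3.75 pos [ 0.6318 -0.2552  0.0077] psi 3.3108 tilt [ 0.0022 -0.0014 -1.    ] F [ 0.8  0.6 -0.4] open 0.193 q6 -2.3
turn z 0.0018  shift [ 0.     -0.0014  0.0027]  shift in axes before the turn [ 0.     -0.0014  0.0027]
[ 0.5661 -0.2657  0.1493]
```

View pics/w3.png

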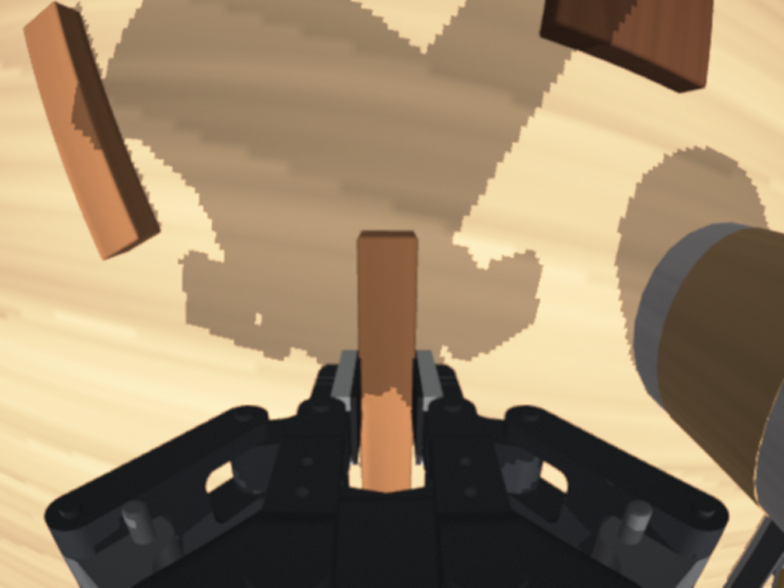

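```bash
cat > held.py <<'E'
import sys,pickle
from h import *
# held.py pkl z  px py (1.4 scaled) ... : tool-frame coordinates of pixels at height z
from bench import ctrl
o=ctrl.get_obs();c=camd(pickle.load(open(f"pics/{sys.argv[1]}.pkl","rb")));z=float(sys.argv[2])
px=np.array(list(map(float,sys.argv[3:]))).reshape(-1,2)
P=ray(c,uncrop(px,0,0,1.4),z,True)
print("world",P.round(4).tolist());print("tool",Q(o["eef_rot"]).inv().apply(P-o["eef_pos"]).round(4).tolist())
E
python3 held.py w3 .018 358 237 418 237
```

```text
world [[0.585, -0.2711, 0.018], [0.582, -0.254, 0.018]]
tool [[0.0486, -0.008, -0.0107], [0.0486, 0.0094, -0.0107]]
```

{"op": "apply_moves", "data": {"plan": [{"translation": [0, 0, -0.03], "angular": [0, 0, 0], "hand": 0.0}, {"translation": [0, 0, -0.05], "angular": [0, 0, -0.176], "hand": 0.0}, {"translation": [0, 0, -0.05], "angular": [0, 0, -0.176], "hand": 0.0}, {"translation": [0, 0, -0.05], "angular": [0, 0, -0.176], "hand": 0.0}, {"translation": [0, 0, -0.05], "angular": [0, 0, -0.176], "hand": 0.0}, {"translation": [0, 0, -0.04], "angular": [0, 0, -0.176], "hand": 0.0}, {"translation": [0, 0, -0.02], "angular": [0, 0, -0.175], "hand": 0.0}]}}

```text
time_s: 4.68
eef_pos: [0.6572, -0.2025, 0.2973]
eef_rot: [-0.022, -0.525, 0.851, -0.02]
wrist_force: [1.2, -0.7, -0.3]
opening: 0.19
```

```bash
python3 goto.py .545 .188 .30 4.366
```

```text
t 4.67 pos [ 0.6572 -0.2025  0.2973] psi 4.2461 tilt [-0.0175 -0.0568 -0.9982] F [ 1.2 -0.7 -0.3] open 0.19 q6 -3.12
turn z -0.1199  shift [-0.3285  0.238  -0.0229]  shift in axes before the turn [-0.2977  0.2756 -0.0229]
```

Joint 6 reached its range end during the turn, which left a 3° tilt. I'll translate toward the stack first so joint 6 comes back off the limit, then square the tool up.

{"op": "apply_moves", "data": {"plan": [{"translation": [-0.042, 0.039, -0.003], "angular": [0, 0, 0], "hand": 0.0}, {"translation": [-0.042, 0.039, -0.003], "angular": [0, 0, 0], "hand": 0.0}, {"translation": [-0.042, 0.039, -0.003], "angular": [0, 0, 0], "hand": 0.0}, {"translation": [-0.042, 0.039, -0.003], "angular": [0, 0, 0], "hand": 0.0}, {"translation": [-0.042, 0.039, -0.003], "angular": [0, 0, 0], "hand": 0.0}, {"translation": [-0.042, 0.039, -0.003], "angular": [0, 0, 0], "hand": 0.0}, {"translation": [-0.042, 0.039, -0.003], "angular": [0, 0, 0], "hand": 0.0}]}}

```text
time_s: 5.55
eef_pos: [0.5431, 0.1874, 0.2967]
eef_rot: [-0.023, -0.526, 0.85, -0.017]
wrist_force: [1.0, 1.3, -0.8]
opening: 0.19
```

```bash
cat > sq.py <<'E'
import sys
from h import *
from bench import ctrl
o=ctrl.get_obs();ps=float(sys.argv[1])
c,s=np.cos(ps),np.sin(ps)
T=R.from_matrix(np.array([[c,s,0],[s,-c,0],[0,0,-1]]))
print("rotvec in tool:",(Q(o["eef_rot"]).inv()*T).as_rotvec().round(4))
if len(sys.argv)>2:
    t=np.array(list(map(float,sys.argv[2:5])));print("shift after squaring",T.inv().apply(t-o["eef_pos"]).round(4))
E
python3 goto.py .545 .188 .30 4.366; python3 sq.py 4.366
```

```text
t 5.55 pos [0.5431 0.1874 0.2967] psi 4.2495 tilt [-0.0211 -0.0522 -0.9984] F [ 1.   1.3 -0.8] open 0.19 q6 -2.52
turn z -0.1165  shift [-0.001  -0.0016 -0.0034]  shift in axes before the turn [-0.0012 -0.0015 -0.0034]
rotvec in tool: [-0.0011 -0.0564 -0.1164]
```

{"op": "apply_moves", "data": {"plan": [{"translation": [0, 0, 0], "angular": [-0.001, -0.056, -0.116], "hand": 0.0}, {"translation": [0, 0, 0], "angular": [0, 0, 0], "hand": 0.0}]}}

```text
time_s: 5.8
eef_pos: [0.5434, 0.186, 0.2966]
eef_rot: [-0.0, -0.575, 0.819, -0.0]
wrist_force: [-0.8, 0.9, 0.6]
opening: 0.186
```

```bash
python3 goto.py .545 .188 .30 4.366; python3 sq.py 4.366; python3 shot.py wrist w4
```

```text
t 5.8 pos [0.5434 0.186  0.2966] psi 4.3656 tilt [-4.0e-04 -1.1e-03 -1.0e+00] F [-0.8  0.9  0.6] open 0.186 q6 -2.67
turn z -0.0004  shift [-0.0024 -0.0008 -0.0034]  shift in axes before the turn [-0.0024 -0.0008 -0.0034]
rotvec in tool: [ 0.     -0.0012 -0.0004]
[0.521  0.1242 0.4384]
```

View pics/w4.png

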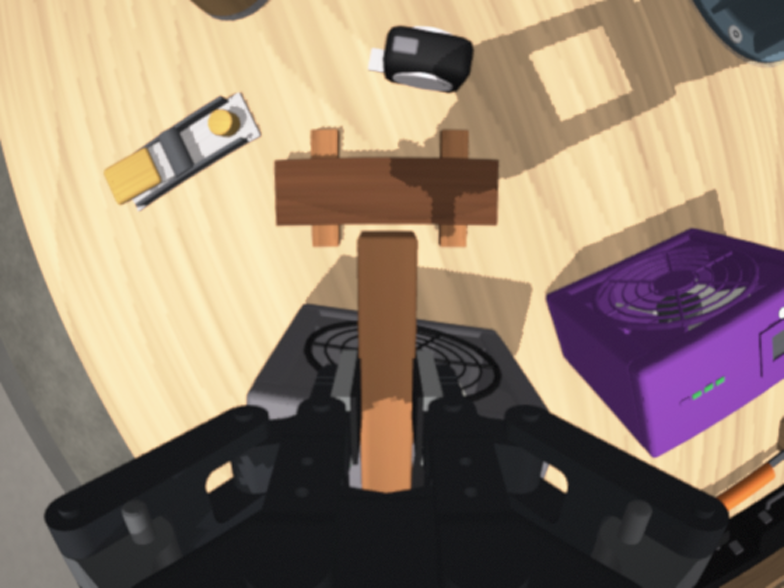

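```bash
python3 - <<'E'
import pickle,cv2
im=pickle.load(open("pics/w4.pkl","rb"))["img"][:,:,::-1]
cv2.imwrite("pics/w4c.png",cv2.resize(im[82:182,188:364],None,fx=4.5,fy=4.5,interpolation=cv2.INTER_CUBIC))
E
```

```text
(no output)
```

View pics/w4c.png

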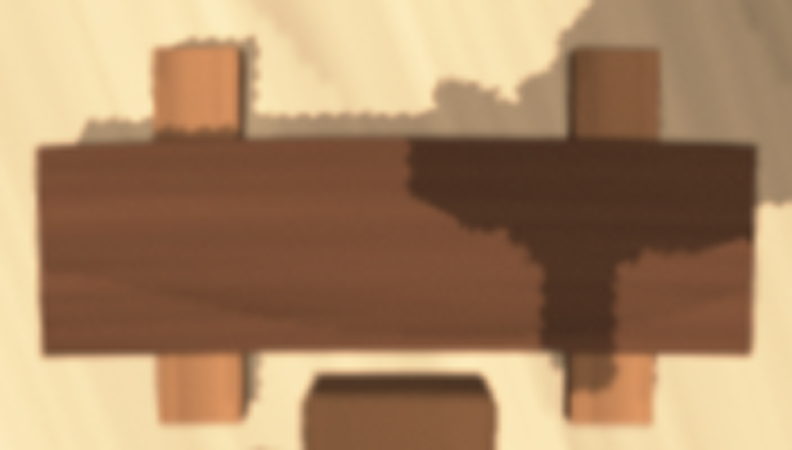

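```bash
python3 - <<'E'
from h import *
import pickle
c=camd(pickle.load(open("pics/w4.pkl","rb")))
K=(188,82,4.5)
f=lambda px,z: ray(c,uncrop(px,*K),z,True)
low=uncrop([(37,147),(757,147),(751,352),(43,354)],*K)
# +x end is image left; y: image up is -y. order (-,+)(+,+)(+,-)(-,-)
v,e=rectfit([(c,low[[2,3,0,1]],True)],.2,.06,.038,[.525,.13,-.345]);print("low",v.round(4),e)
bp=f([(154,48),(238,48),(240,422),(160,422)],.02)
bm=f([(577,48),(660,48),(652,422),(572,422)],.02)
for n,P in(("plus",bp),("minus",bm)):
    d=(P[2]+P[3]-P[0]-P[1])/2
    print(n,P.mean(0)[:2].round(4),"len",np.hypot(*d[:2]).round(4),"w",np.hypot(*(P[1]-P[0])[:2]).round(4),np.hypot(*(P[3]-P[2])[:2]).round(4),"yaw y",np.arctan2(d[1],d[0]).round(4))
a=bp.mean(0)-bm.mean(0);print("mid",((bp+bm)/2).mean(0).round(4),"dist",np.hypot(*a[:2]).round(4),"yaw",np.arctan2(a[1],a[0]).round(4))
E
```

```text
low [ 0.5248  0.1347 -0.3454] 0.8725011407553608
plus [0.5777 0.113 ] len 0.1083 w 0.0241 0.0235 yaw y 1.221
minus [0.465  0.1536] len 0.1084 w 0.0239 0.0236 yaw y 1.222
mid [0.5214 0.1333 0.02  ] dist 0.1197 yaw -0.3455
```

```bash
python3 goto.py .5779 .1130 .0462 4.3668; python3 sq.py 4.367 .5779 .1130 .0462
```

```text
t 5.85 pos [0.5438 0.1854 0.2965] psi 4.3631 tilt [-8.0e-04 -1.6e-03 -1.0e+00] F [ 0.   0.  -0.4] open 0.193 q6 -2.67
turn z -0.0037  shift [ 0.0561 -0.0567  0.2504]  shift in axes before the turn [ 0.0559 -0.0569  0.2504]
rotvec in tool: [ 0.0002 -0.0017 -0.0039]
shift after squaring [ 0.0566 -0.0566  0.2503]
```

{"op": "apply_moves", "data": {"plan": [{"translation": [0.028, -0.028, 0], "angular": [0, -0.001, -0.003], "hand": 0.0}, {"translation": [0.028, -0.028, 0.02], "angular": [0, 0, 0], "hand": 0.0}, {"translation": [0, 0, 0.05], "angular": [0, 0, 0], "hand": 0.0}, {"translation": [0, 0, 0.06], "angular": [0, 0, 0], "hand": 0.0}, {"translation": [0, 0, 0.05], "angular": [0, 0, 0], "hand": 0.0}, {"translation": [0, 0, 0.03], "angular": [0, 0, 0], "hand": 0.0}, {"translation": [0, 0, 0.02], "angular": [0, 0, 0], "hand": 0.0}, {"translation": [0, 0, 0], "angular": [0, 0, 0], "hand": 0.0}]}}

```text
time_s: 6.85
eef_pos: [0.5766, 0.1135, 0.0646]
eef_rot: [-0.002, -0.575, 0.818, 0.001]
wrist_force: [-1.5, -0.6, -0.0]
opening: 0.186
```

```bash
python3 goto.py .5779 .1130 .0462 4.3668; python3 shot.py wrist w5
```

```text
t 6.85 pos [0.5766 0.1135 0.0646] psi 4.367 tilt [-3.9e-03 -1.0e-04 -1.0e+00] F [-1.5 -0.6 -0. ] open 0.186 q6 -2.8
turn z 0.0002  shift [ 0.0001 -0.0015  0.0184]  shift in axes before the turn [ 0.0001 -0.0015  0.0184]
[0.5547 0.0516 0.2065]
```

View pics/w5.png

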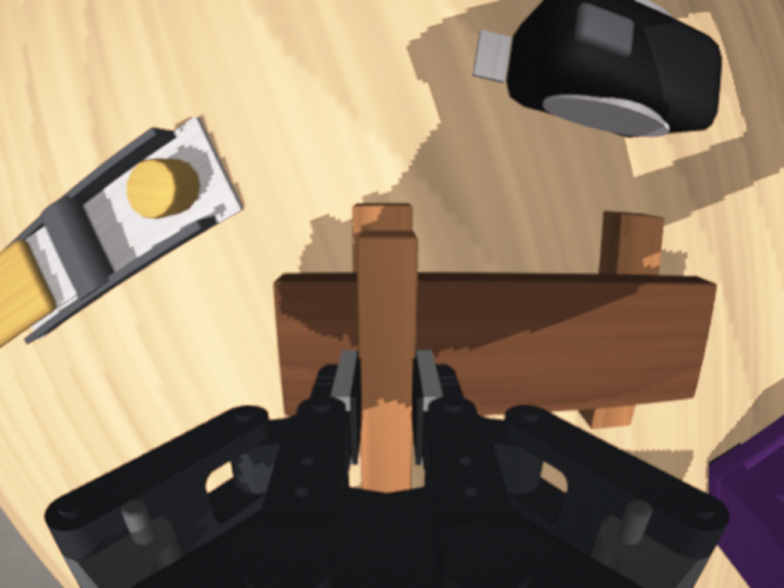

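```bash
python3 held.py w5 .02 354 206 412 206; python3 held.py w5 .02 602 215 615 213  662 218; python3 held.py w5 .0749 359 237 417 237; python3 held.py w5 .038 277 282 715 286
```

```text
world [[0.5705, 0.0582, 0.02], [0.5482, 0.0663, 0.02]]
tool [[0.0547, -0.012, 0.0461], [0.0546, 0.0116, 0.0461]]
world [[0.4687, 0.0959, 0.02], [0.462, 0.0969, 0.02], [0.4371, 0.1066, 0.02]]
tool [[0.0536, 0.0965, 0.0462], [0.0549, 0.1032, 0.0462], [0.0543, 0.1298, 0.0463]]
world [[0.5676, 0.0653, 0.0749], [0.5517, 0.071, 0.0749]]
tool [[0.049, -0.0069, -0.0088], [0.049, 0.01, -0.0088]]
world [[0.6073, 0.0743, 0.038], [0.4239, 0.1411, 0.038]]
tool [[0.0271, -0.0412, 0.028], [0.0262, 0.154, 0.0283]]
```

```bash
python3 sq.py 4.367
```

```text
rotvec in tool: [ 0.0012 -0.0005  0.0005]
```

{"op": "apply_moves", "data": {"plan": [{"translation": [0, -0.001, 0.01], "angular": [0, 0, 0], "hand": 0.0}, {"translation": [0, 0, 0.006], "angular": [0, 0, 0], "hand": 0.0}, {"translation": [0, 0, 0.002], "angular": [0, 0, 0], "hand": 0.0}, {"translation": [0, 0, 0], "angular": [0, 0, 0], "hand": 0.0}]}}

```text
time_s: 7.4
eef_pos: [0.5782, 0.1138, 0.0478]
eef_rot: [-0.0, -0.576, 0.818, 0.0]
wrist_force: [0.4, 0.6, -0.7]
opening: 0.189
```

```bash
python3 goto.py .5779 .1130 .0462 4.3668; python3 sq.py 4.367
```

```text
t 7.4 pos [0.5782 0.1138 0.0478] psi 4.3688 tilt [-1.3e-03  2.0e-04 -1.0e+00] F [ 0.4  0.6 -0.7] open 0.189 q6 -2.81
turn z 0.002  shift [ 0.0009 -0.      0.0016]  shift in axes before the turn [ 0.0009 -0.      0.0016]
rotvec in tool: [ 0.0012 -0.0003  0.0018]
```

{"op": "apply_moves", "data": {"plan": [{"translation": [0, 0, 0.0015], "angular": [0, 0, 0], "hand": 0.0}, {"translation": [0, 0, 0], "angular": [0, 0, 0], "hand": 0.0}]}}

```text
time_s: 7.65
eef_pos: [0.5782, 0.1138, 0.0463]
eef_rot: [-0.0, -0.576, 0.818, 0.0]
wrist_force: [-0.0, 1.6, 0.1]
opening: 0.191
```

```bash
python3 goto.py .5779 .1130 .0462 4.3668
```

```text
t 7.65 pos [0.5782 0.1138 0.0463] psi 4.3689 tilt [-1.1e-03  2.0e-04 -1.0e+00] F [-0.   1.6  0.1] open 0.191 q6 -2.81
turn z 0.0021  shift [0.0009 0.     0.0001]  shift in axes before the turn [0.0009 0.     0.0001]
```

One more millimetre down while watching the force.

{"op": "apply_moves", "data": {"plan": [{"translation": [0, 0, 0.0005], "angular": [0, 0, 0], "hand": 0.0}, {"translation": [0, 0, 0.0005], "angular": [0, 0, 0], "hand": 0.0}]}}

```text
time_s: 7.9
eef_pos: [0.5783, 0.1138, 0.0453]
eef_rot: [-0.0, -0.576, 0.818, 0.0]
wrist_force: [0.7, 0.2, -0.5]
opening: 0.187
```

{"op": "apply_moves", "data": {"plan": [{"translation": [0, 0, 0.0005], "angular": [0, 0, 0], "hand": 0.0}, {"translation": [0, 0, 0.0005], "angular": [0, 0, 0], "hand": 0.0}]}}

```text
time_s: 8.15
eef_pos: [0.5783, 0.1138, 0.0452]
eef_rot: [-0.001, -0.576, 0.818, 0.0]
wrist_force: [-5.0, -1.2, 9.7]
opening: 0.191
```

```bash
python3 shot.py wrist w6; python3 shot.py side d6 240 170 360 260 6.5
```

```text
[0.5561 0.0518 0.1869]
[ 0.3383 -0.8414  1.1974]
```

View pics/w6.png

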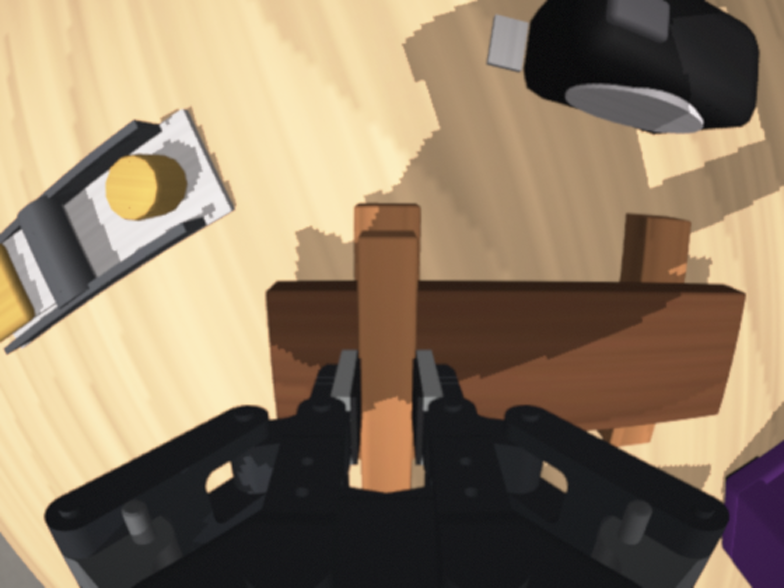

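View pics/d6.png

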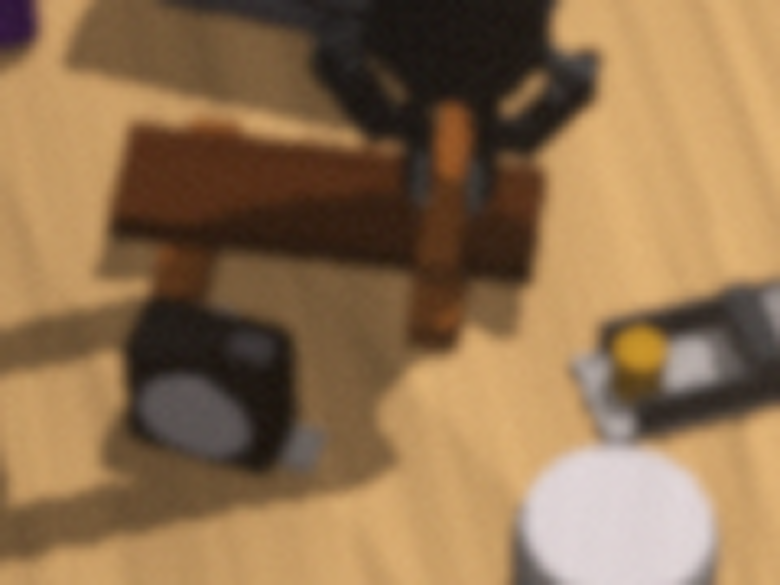

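{"op": "apply_moves", "data": {"plan": [{"translation": [0, 0, 0], "angular": [0, 0, 0], "hand": 0.035}, {"translation": [0, 0, 0], "angular": [0, 0, 0], "hand": 0.035}, {"translation": [0, 0, -0.01], "angular": [0, 0, 0], "hand": 0.035}, {"translation": [0, 0, -0.05], "angular": [0, 0, 0], "hand": 0.05}, {"translation": [0, 0, -0.05], "angular": [0, 0, 0.16], "hand": 0.05}, {"translation": [0, 0, -0.05], "angular": [0, 0, 0.17], "hand": 0.05}, {"translation": [0, 0, -0.02], "angular": [0, 0, 0.17], "hand": 0.05}, {"translation": [0, 0, 0], "angular": [0, 0, 0.16], "hand": 0.05}]}}

```text
time_s: 9.25
eef_pos: [0.58, 0.1138, 0.228]
eef_rot: [0.002, -0.277, 0.961, -0.001]
wrist_force: [-0.3, 0.8, -0.9]
opening: 0.586
```

```bash
python3 goto.py .5580 -.3783 .21 3.709
```

```text
t 9.25 pos [0.58   0.1138 0.228 ] psi 3.7035 tilt [ 4.6e-03  2.0e-04 -1.0e+00] F [-0.3  0.8 -0.9] open 0.586 q6 -2.14
turn z -0.0055  shift [ 0.2831 -0.4032  0.0178]  shift in axes before the turn [ 0.2809 -0.4047  0.0178]
```

{"op": "apply_moves", "data": {"plan": [{"translation": [0.031, -0.045, 0], "angular": [0, 0, 0], "hand": 0.05}, {"translation": [0.031, -0.045, 0], "angular": [0, 0, 0], "hand": 0.05}, {"translation": [0.031, -0.045, 0], "angular": [0, 0, 0], "hand": 0.05}, {"translation": [0.031, -0.045, 0], "angular": [0, 0, 0], "hand": 0.05}, {"translation": [0.031, -0.045, 0], "angular": [0, 0, 0], "hand": 0.05}, {"translation": [0.031, -0.045, 0], "angular": [0, 0, 0], "hand": 0.05}, {"translation": [0.031, -0.045, 0.01], "angular": [0, 0, 0], "hand": 0.04}, {"translation": [0.031, -0.045, 0.02], "angular": [0, 0, 0], "hand": 0.04}, {"translation": [0.031, -0.045, 0.02], "angular": [0, 0, 0], "hand": 0.04}, {"translation": [0, 0, 0], "angular": [0, 0, 0], "hand": 0.04}]}}

```text
time_s: 10.5
eef_pos: [0.5585, -0.3809, 0.1719]
eef_rot: [-0.002, -0.277, 0.961, 0.001]
wrist_force: [0.4, -0.2, -0.3]
opening: 0.467
```

```bash
python3 goto.py .5580 -.3783 .0052 3.709;python3 sq.py 3.709;python3 shot.py wrist w7
```

```text
t 10.5 pos [ 0.5585 -0.3809  0.1719] psi 3.704 tilt [-0.0039  0.0018 -1.    ] F [ 0.4 -0.2 -0.3] open 0.467 q6 -2.91
turn z -0.005  shift [-0.0014  0.0019  0.1667]  shift in axes before the turn [-0.0014  0.0019  0.1667]
rotvec in tool: [ 0.0036 -0.0023 -0.005 ]
[ 0.503  -0.4162  0.3138]
```

View pics/w7.png

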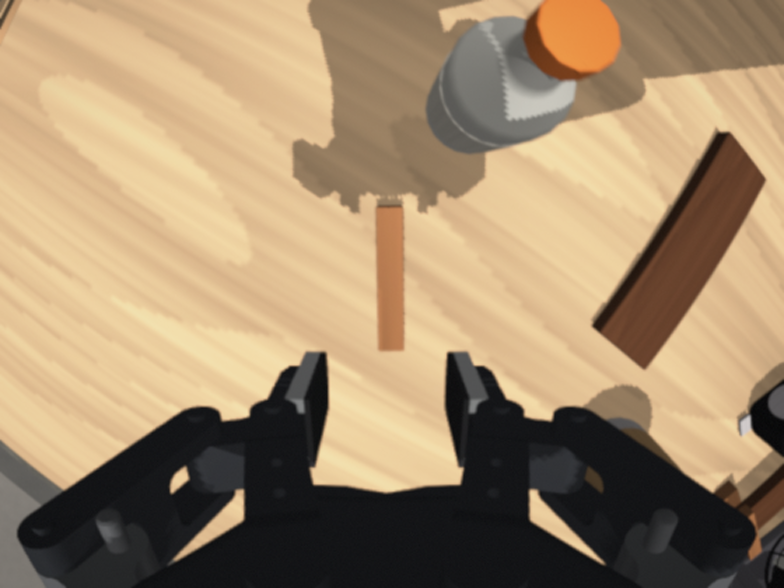

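```bash
python3 held.py w7 .018 377 208 403 207 404 350 379 350;python3 held.py w7 .018 727 131 765 178 644 368 595 326
```

```text
world [[0.5222, -0.41, 0.018], [0.5127, -0.3962, 0.018], [0.5952, -0.3423, 0.018], [0.6045, -0.357, 0.018]]
tool [[0.0479, -0.0068, 0.1551], [0.0485, 0.01, 0.1552], [-0.05, 0.0114, 0.1551], [-0.05, -0.006, 0.155]]
world [[0.3116, -0.2181, 0.018], [0.3122, -0.1591, 0.018], [0.5091, -0.1669, 0.018], [0.5059, -0.2306, 0.018]]
tool [[0.1233, 0.268, 0.1561], [0.0912, 0.3176, 0.1562], [-0.0711, 0.2057, 0.1556], [-0.0343, 0.1535, 0.1555]]
```

{"op": "apply_moves", "data": {"plan": [{"translation": [-0.001, 0.0015, 0.03], "angular": [0.004, -0.002, -0.005], "hand": 0.04}, {"translation": [0, 0, 0.05], "angular": [0, 0, 0], "hand": 0.04}, {"translation": [0, 0, 0.045], "angular": [0, 0, 0], "hand": 0.04}, {"translation": [0, 0, 0.03], "angular": [0, 0, 0], "hand": 0.04}, {"translation": [0, 0, 0.01], "angular": [0, 0, 0], "hand": 0.04}, {"translation": [0, 0, 0], "angular": [0, 0, 0], "hand": 0.0}, {"translation": [0, 0, 0], "angular": [0, 0, 0], "hand": 0.0}, {"translation": [0, 0, 0], "angular": [0, 0, 0], "hand": 0.0}]}}

```text
time_s: 11.55
eef_pos: [0.5619, -0.3769, 0.0111]
eef_rot: [0.002, -0.282, 0.959, -0.003]
wrist_force: [-0.1, 0.3, -1.2]
opening: 0.183
```

```bash
python3 goto.py .4650 .1536 .2 3.709;python3 sq.py 3.709;python3 shot.py wrist w8
```

```text
t 11.55 pos [ 0.5619 -0.3769  0.0111] psi 3.7139 tilt [ 0.0047 -0.004  -1.    ] F [-0.1  0.3 -1.2] open 0.183 q6 -2.91
turn z 0.0049  shift [-0.2037  0.4983 -0.1915]  shift in axes before the turn [-0.2062  0.4973 -0.1915]
rotvec in tool: [-0.0059  0.0018  0.0049]
[ 0.5055 -0.4118  0.1527]
```

View pics/w8.png

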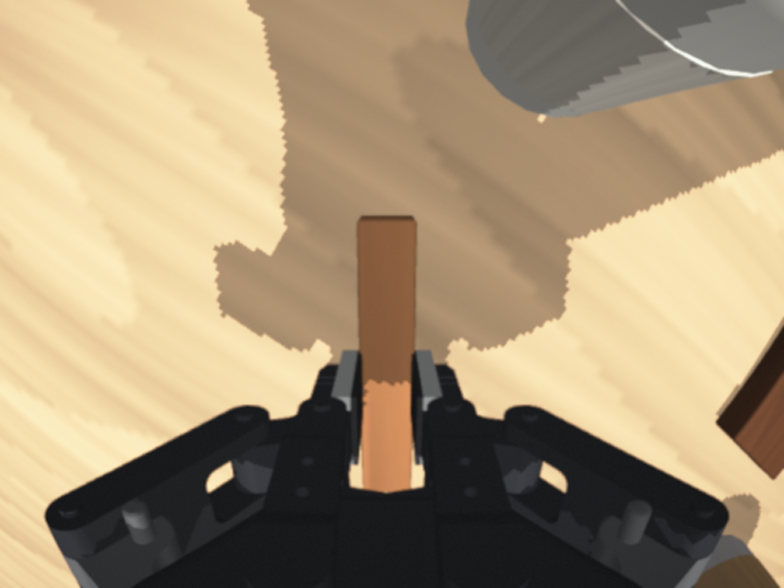

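```bash
python3 held.py w8 .018 358 221 416 221
```

```text
world [[0.5217, -0.4124, 0.018], [0.5124, -0.398, 0.018]]
tool [[0.053, -0.0081, -0.007], [0.053, 0.0091, -0.0071]]
```

{"op": "apply_moves", "data": {"plan": [{"translation": [0, 0, -0.03], "angular": [0, 0, 0], "hand": 0.0}, {"translation": [0, 0, -0.05], "angular": [0, 0, 0], "hand": 0.0}, {"translation": [0, 0, -0.06], "angular": [0, 0, 0], "hand": 0.0}, {"translation": [0, 0, -0.05], "angular": [0, 0, 0], "hand": 0.0}, {"translation": [-0.023, 0.055, 0], "angular": [0, 0, 0], "hand": 0.0}, {"translation": [-0.023, 0.055, 0], "angular": [0, 0, 0], "hand": 0.0}, {"translation": [-0.023, 0.055, 0], "angular": [0, 0, 0], "hand": 0.0}, {"translation": [-0.023, 0.055, 0], "angular": [0, 0, 0], "hand": 0.0}, {"translation": [-0.023, 0.055, 0], "angular": [0, 0, 0], "hand": 0.0}, {"translation": [-0.023, 0.055, 0], "angular": [0, 0, 0], "hand": 0.0}]}}

```text
time_s: 12.85
eef_pos: [0.4974, -0.022, 0.1991]
eef_rot: [0.002, -0.282, 0.959, -0.002]
wrist_force: [1.1, -0.1, -0.4]
opening: 0.183
```

{"op": "apply_moves", "data": {"plan": [{"translation": [-0.023, 0.055, 0], "angular": [0, 0, 0], "hand": 0.0}, {"translation": [-0.023, 0.055, 0], "angular": [0, 0, 0], "hand": 0.0}, {"translation": [-0.023, 0.05, 0], "angular": [0, 0, 0], "hand": 0.0}, {"translation": [0, 0, 0], "angular": [0, 0, -0.16], "hand": 0.0}, {"translation": [0, 0, 0], "angular": [0, 0, -0.16], "hand": 0.0}, {"translation": [0, 0, 0], "angular": [0, 0, -0.17], "hand": 0.0}, {"translation": [0, 0, 0], "angular": [0, 0, -0.16], "hand": 0.0}, {"translation": [0, 0, 0], "angular": [0, 0, 0], "hand": 0.0}]}}

```text
time_s: 13.85
eef_pos: [0.4693, 0.1483, 0.1984]
eef_rot: [0.001, -0.573, 0.819, -0.002]
wrist_force: [-0.3, -0.4, -0.7]
opening: 0.184
```

```bash
python3 goto.py .4660 .1569 .09 4.367;python3 sq.py 4.367
```

```text
t 13.85 pos [0.4693 0.1483 0.1984] psi 4.3623 tilt [ 0.0036 -0.002  -1.    ] F [-0.3 -0.4 -0.7] open 0.184 q6 -2.72
turn z -0.0047  shift [-0.0071  0.0065  0.1084]  shift in axes before the turn [-0.007   0.0065  0.1084]
rotvec in tool: [-0.0041 -0.0007 -0.0047]
```

{"op": "apply_moves", "data": {"plan": [{"translation": [-0.007, 0.0065, 0.02], "angular": [-0.004, -0.001, -0.005], "hand": 0.0}, {"translation": [0, 0, 0.05], "angular": [0, 0, 0], "hand": 0.0}, {"translation": [0, 0, 0.04], "angular": [0, 0, 0], "hand": 0.0}, {"translation": [0, 0, 0.02], "angular": [0, 0, 0], "hand": 0.0}, {"translation": [0, 0, 0], "angular": [0, 0, 0], "hand": 0.0}]}}

```text
time_s: 14.48
eef_pos: [0.4641, 0.1568, 0.0666]
eef_rot: [-0.002, -0.575, 0.818, 0.001]
wrist_force: [0.4, 0.2, 0.7]
opening: 0.184
```

```bash
python3 goto.py .4660 .1569 .0485 4.367;python3 sq.py 4.367;python3 shot.py wrist w9
```

```text
t 14.47 pos [0.4641 0.1568 0.0666] psi 4.3658 tilt [-4.3e-03 -1.0e-04 -1.0e+00] F [0.4 0.2 0.7] open 0.184 q6 -2.71
turn z -0.0012  shift [-0.0007 -0.0019  0.0181]  shift in axes before the turn [-0.0007 -0.0019  0.0181]
rotvec in tool: [ 0.004  -0.0015 -0.0013]
[0.4422 0.0949 0.2084]
```

View pics/w9.png

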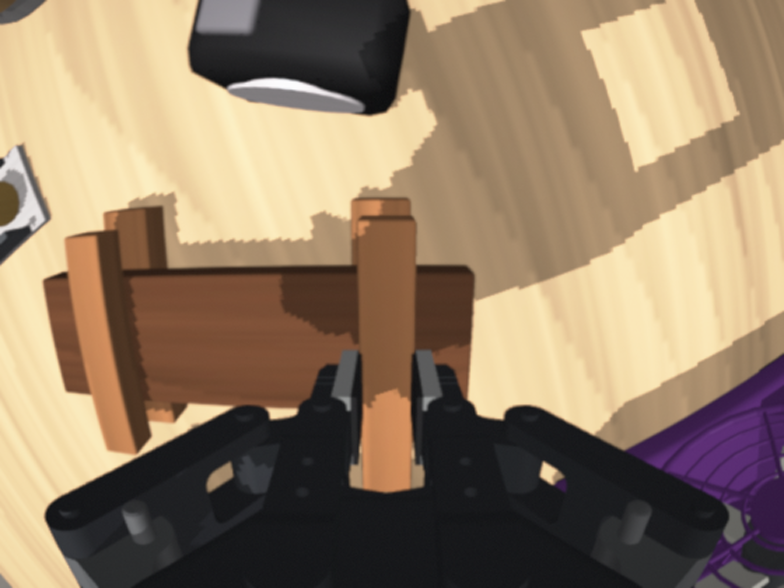

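```bash
python3 held.py w9 .02 352 201 410 200; python3 held.py w9 .074 358 221 415 221;python3 held.py w9 .056 66 238 117 235 134 452 108 453;python3 held.py w9 .02 107 214 162 208;python3 held.py w9 .038 46 280 473 272
```

```text
world [[0.4581, 0.0993, 0.02], [0.4355, 0.1071, 0.02]]
tool [[0.0566, -0.0128, 0.0479], [0.057, 0.0111, 0.0479]]
world [[0.4539, 0.1043, 0.074], [0.4381, 0.11, 0.074]]
tool [[0.0535, -0.0072, -0.0061], [0.0534, 0.0097, -0.0061]]
world [[0.5684, 0.0664, 0.056], [0.5434, 0.0758, 0.056], [0.5876, 0.1629, 0.056], [0.6036, 0.1602, 0.056]]
tool [[0.0502, -0.1277, 0.0117], [0.0499, -0.101, 0.0117], [-0.0471, -0.1131, 0.0117], [-0.0499, -0.129, 0.0117]]
world [[0.5685, 0.0599, 0.02], [0.5389, 0.0698, 0.02]]
tool [[0.0563, -0.1301, 0.0477], [0.057, -0.0989, 0.0478]]
world [[0.6057, 0.0754, 0.038], [0.4222, 0.1401, 0.038]]
tool [[0.0292, -0.1598, 0.0296], [0.0305, 0.0348, 0.0299]]
```

{"op": "apply_moves", "data": {"plan": [{"translation": [-0.001, -0.0018, 0.008], "angular": [0.004, -0.001, -0.001], "hand": 0.0}, {"translation": [0, 0, 0.006], "angular": [0, 0, 0], "hand": 0.0}, {"translation": [0, 0, 0.002], "angular": [0, 0, 0], "hand": 0.0}, {"translation": [0, 0, 0], "angular": [0, 0, 0], "hand": 0.0}]}}

```text
time_s: 15.02
eef_pos: [0.4674, 0.1574, 0.0518]
eef_rot: [0.001, -0.576, 0.817, -0.001]
wrist_force: [-0.5, -0.2, -0.2]
opening: 0.183
```

```bash
python3 goto.py .4660 .1569 .0485 4.367;python3 sq.py 4.367
```

```text
t 15.03 pos [0.4674 0.1574 0.0518] psi 4.3696 tilt [ 3.2e-03 -2.0e-04 -1.0e+00] F [-0.5 -0.2 -0.2] open 0.183 q6 -2.71
turn z 0.0026  shift [0.0009 0.0012 0.0033]  shift in axes before the turn [0.0009 0.0012 0.0033]
rotvec in tool: [-0.003   0.0009  0.0026]
```

```bash
python3 shot.py wrist w10;python3 goto.py .4660 .1569 .0485 4.367;python3 sq.py 4.367
```

```text
[0.4447 0.0954 0.1935]
t 15.07 pos [0.4676 0.1574 0.052 ] psi 4.3697 tilt [ 3.4e-03 -2.0e-04 -1.0e+00] F [ 0.6  0.1 -0.2] open 0.184 q6 -2.71
turn z 0.0027  shift [0.001  0.0013 0.0034]  shift in axes before the turn [0.001  0.0013 0.0034]
rotvec in tool: [-0.0033  0.001   0.0027]
```

View pics/w10.png

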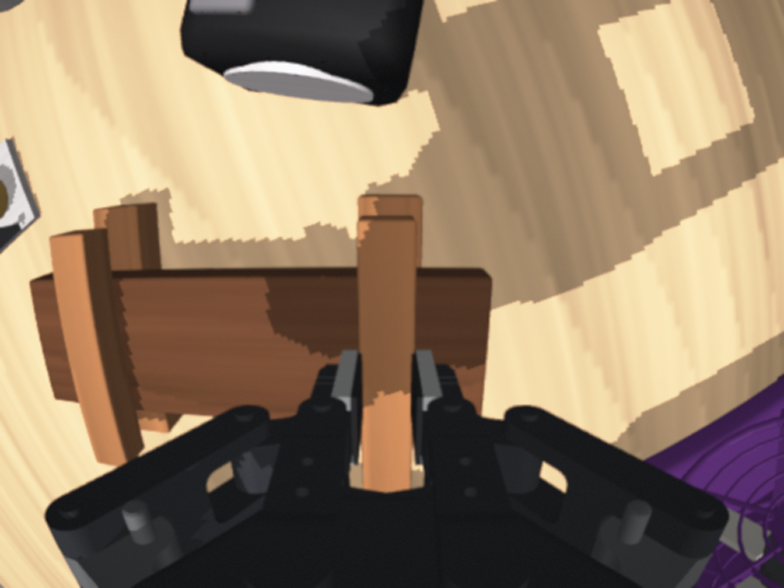

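```bash
python3 held.py w10 .02 358 197 423 196; python3 held.py w10 .0595 358 220 415 220;python3 held.py w10 .056 52 238 104 233 ; python3 held.py w6 .02 355 206 420 205;python3 held.py w6 .056 359 237 415 237
```

```text
world [[0.458, 0.0989, 0.02], [0.4346, 0.1067, 0.02]]
tool [[0.0584, -0.0105, 0.0319], [0.0588, 0.0141, 0.0319]]
world [[0.4573, 0.1045, 0.0595], [0.4415, 0.1101, 0.0595]]
tool [[0.0533, -0.0082, -0.0076], [0.0533, 0.0086, -0.0076]]
world [[0.5673, 0.0671, 0.056], [0.5426, 0.0755, 0.056]]
tool [[0.0515, -0.1243, -0.0037], [0.0519, -0.0982, -0.0038]]
world [[0.5703, 0.0579, 0.02], [0.5478, 0.0655, 0.02]]
tool [[0.0592, -0.1301, 0.0323], [0.0596, -0.1064, 0.0322]]
world [[0.5693, 0.0654, 0.056], [0.554, 0.0709, 0.056]]
tool [[0.0524, -0.1267, -0.0037], [0.0524, -0.1105, -0.0037]]
```

{"op": "apply_moves", "data": {"plan": [{"translation": [0, 0.0013, 0], "angular": [0, 0, 0], "hand": 0.0}, {"translation": [0, 0, 0.002], "angular": [0, 0, 0], "hand": 0.0}, {"translation": [0, 0, 0.0], "angular": [0, 0, 0], "hand": 0.0}]}}

```text
time_s: 15.45
eef_pos: [0.4661, 0.1578, 0.0497]
eef_rot: [0.001, -0.576, 0.817, -0.001]
wrist_force: [0.8, 0.8, -0.4]
opening: 0.185
```

```bash
python3 goto.py .4660 .1569 .0485 4.367;python3 sq.py 4.367
```

```text
t 15.45 pos [0.4661 0.1578 0.0497] psi 4.3698 tilt [ 3.1e-03 -2.0e-04 -1.0e+00] F [ 0.8  0.8 -0.4] open 0.185 q6 -2.71
turn z 0.0028  shift [ 0.0009 -0.0002  0.0012]  shift in axes before the turn [ 0.0009 -0.0002  0.0012]
rotvec in tool: [-0.003   0.0008  0.0028]
```

Good. Lowering in small steps until contact.

{"op": "apply_moves", "data": {"plan": [{"translation": [0, 0, 0.0006], "angular": [0, 0, 0], "hand": 0.0}, {"translation": [0, 0, 0.0006], "angular": [0, 0, 0], "hand": 0.0}]}}

```text
time_s: 15.7
eef_pos: [0.4664, 0.1578, 0.049]
eef_rot: [0.001, -0.576, 0.817, -0.001]
wrist_force: [-2.6, -0.5, 8.0]
opening: 0.183
```

```bash
python3 goto.py .4660 .1569 .0485 4.367
```

```text
t 15.7 pos [0.4664 0.1578 0.049 ] psi 4.3698 tilt [ 3.3e-03 -2.0e-04 -1.0e+00] F [-2.6 -0.5  8. ] open 0.183 q6 -2.71
turn z 0.0028  shift [0.001  0.0001 0.0005]  shift in axes before the turn [0.001  0.0001 0.0005]
```

{"op": "apply_moves", "data": {"plan": [{"translation": [0, 0, 0], "angular": [0, 0, 0], "hand": 0.035}, {"translation": [0, 0, 0], "angular": [0, 0, 0], "hand": 0.035}, {"translation": [0, 0, -0.01], "angular": [0, 0, 0], "hand": 0.04}, {"translation": [0, 0, -0.05], "angular": [0, 0, 0], "hand": 0.07}, {"translation": [0, 0, -0.06], "angular": [0, 0, 0], "hand": 0.08}, {"translation": [0, 0, -0.06], "angular": [0, 0, 0], "hand": 0.085}, {"translation": [0, -0.02, -0.05], "angular": [0, 0, 0], "hand": 0.085}, {"translation": [-0.03, -0.02, 0], "angular": [0, 0, 0], "hand": 0.085}, {"translation": [-0.03, -0.02, 0], "angular": [0, 0, 0], "hand": 0.085}, {"translation": [0, 0, 0], "angular": [0, 0, 0], "hand": 0.085}]}}

```text
time_s: 16.95
eef_pos: [0.5431, 0.1951, 0.2791]
eef_rot: [0.001, -0.577, 0.817, -0.001]
wrist_force: [0.4, 0.2, 0.7]
opening: 0.991
```

```bash
python3 goto.py .4092 -.1935 .2 3.097;python3 shot.py wrist w11; python3 - <<'E'
import pickle,cv2
im=pickle.load(open("pics/w11.pkl","rb"))["img"][:,:,::-1]
cv2.imwrite("pics/w11c.png",cv2.resize(im[80:200,180:370],None,fx=4.2,fy=4.2,interpolation=cv2.INTER_CUBIC))
E
```

```text
t 16.95 pos [0.5431 0.1951 0.2791] psi 4.3707 tilt [ 0.0035  0.     -1.    ] F [0.4 0.2 0.7] open 0.991 q6 -2.66
turn z 1.2737  shift [ 0.1167 -0.3942  0.0786]  shift in axes before the turn [ 0.4111 -0.0038  0.0786]
[0.5204 0.133  0.4207]
```

View pics/w11c.png

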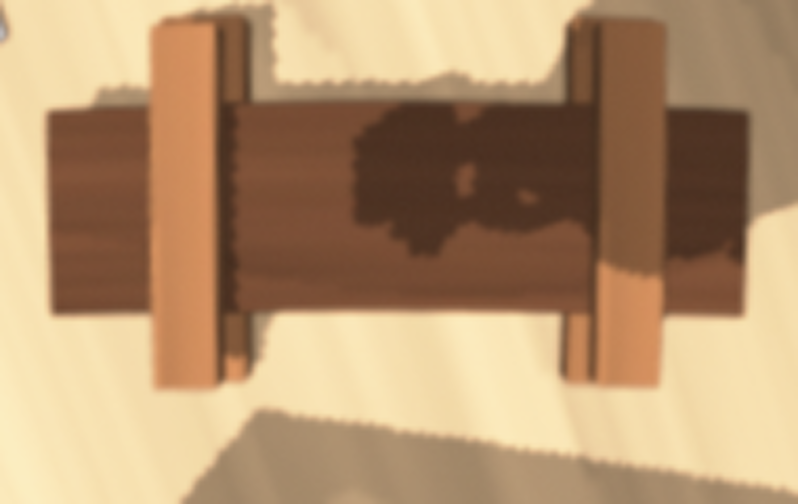

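```bash
python3 - <<'E'
from h import *
import pickle
c=camd(pickle.load(open("pics/w11.pkl","rb")))
K=(180,80,4.2)
f=lambda px,z: ray(c,uncrop(px,*K),z,True)
mid=np.array([.5214,.1333]);M=np.array([[np.cos(-.3455),np.sin(-.3455)],[-np.sin(-.3455),np.cos(-.3455)]])
for n,px,z in [("S1",[(152,26),(217,24),(217,388),(154,388)],.056),("S2",[(600,22),(664,24),(660,386),(598,386)],.056),("low",[(48,113),(748,113),(744,316),(53,314)],.038),("b+in",[(243,40),(243,360)],.02),("b-in",[(576,40),(570,360)],.02)]:
    P=f(px,z)[:,:2];print(n,P.mean(0).round(4),"stackframe",((P-mid)@M.T*1000).round(1).tolist(),((P-mid)@M.T*1000).mean(0).round(1))
E
```

```text
S1 [0.5778 0.1152] stackframe [[67.6, -47.2], [50.1, -47.0], [50.9, 51.4], [68.3, 51.2]] [59.2  2.1]
S2 [0.4651 0.1546] stackframe [[-51.1, -48.0], [-68.3, -48.3], [-69.3, 50.0], [-52.2, 50.3]] [-60.2   1. ]
low [0.5245 0.1352] stackframe [[101.1, -25.9], [-96.1, -26.5], [-96.6, 31.7], [100.9, 31.9]] [2.3 2.8]
b+in [0.5666 0.1179] stackframe [[47.4, -46.6], [48.1, 48.2]] [47.8  0.8]
b-in [0.4755 0.1501] stackframe [[-49.0, -47.1], [-48.7, 47.7]] [-48.8   0.3]
```

Both stickers lie flat within about 1 mm of the bearer lines (59.2 and −60.2 in the stack frame). The lower blank is centred at about (.525,.1345). Now the second blank.

{"op": "apply_moves", "data": {"plan": [{"translation": [0, 0, 0], "angular": [0, 0, 0.18], "hand": 0.085}, {"translation": [0, 0, 0], "angular": [0, 0, 0.18], "hand": 0.085}, {"translation": [0, 0, 0], "angular": [0, 0, 0.18], "hand": 0.085}, {"translation": [0, 0, 0], "angular": [0, 0, 0.18], "hand": 0.085}, {"translation": [0, 0, 0], "angular": [0, 0, 0.18], "hand": 0.085}, {"translation": [0, 0, 0], "angular": [0, 0, 0.18], "hand": 0.085}, {"translation": [0, 0, 0], "angular": [0, 0, 0.18], "hand": 0.085}]}}

```text
time_s: 17.88
eef_pos: [0.5413, 0.1936, 0.2793]
eef_rot: [0.002, 0.019, 1.0, -0.0]
wrist_force: [0.1, 1.1, 0.4]
opening: 0.992
```

```bash
python3 goto.py .4094 -.1937 .18 3.095;python3 sq.py 3.095
```

```text
t 17.88 pos [0.5413 0.1936 0.2793] psi 3.1035 tilt [ 3.1e-03 -5.0e-04 -1.0e+00] F [0.1 1.1 0.4] open 0.992 q6 -1.39
turn z 0.0085  shift [ 0.114  -0.393   0.0991]  shift in axes before the turn [ 0.1173 -0.392   0.0991]
rotvec in tool: [-0.0003  0.0032  0.0085]
```

{"op": "apply_moves", "data": {"plan": [{"translation": [0.016, -0.056, 0], "angular": [0, 0.003, 0.008], "hand": 0.085}, {"translation": [0.016, -0.056, 0], "angular": [0, 0, 0], "hand": 0.085}, {"translation": [0.016, -0.056, 0], "angular": [0, 0, 0], "hand": 0.085}, {"translation": [0.016, -0.056, 0.01], "angular": [0, 0, 0], "hand": 0.085}, {"translation": [0.016, -0.056, 0.02], "angular": [0, 0, 0], "hand": 0.085}, {"translation": [0.017, -0.056, 0.03], "angular": [0, 0, 0], "hand": 0.085}, {"translation": [0.017, -0.056, 0.03], "angular": [0, 0, 0], "hand": 0.085}, {"translation": [0, 0, 0], "angular": [0, 0, 0], "hand": 0.085}]}}

```text
time_s: 18.88
eef_pos: [0.4117, -0.1896, 0.1899]
eef_rot: [-0.002, 0.023, 1.0, 0.001]
wrist_force: [0.6, 0.5, 0.0]
opening: 0.993
```

```bash
python3 goto.py .4094 -.1937 .0 3.095;python3 sq.py 3.095;python3 shot.py wrist w12
```

```text
t 18.88 pos [ 0.4117 -0.1896  0.1899] psi 3.0956 tilt [-0.0033  0.0018 -1.    ] F [0.6 0.5 0. ] open 0.993 q6 -2.22
turn z 0.0006  shift [ 0.0015 -0.0045  0.1899]  shift in axes before the turn [ 0.0015 -0.0045  0.1899]
rotvec in tool: [ 0.0016 -0.0034  0.0006]
[ 0.3459 -0.1864  0.3319]
```

View pics/w12.png

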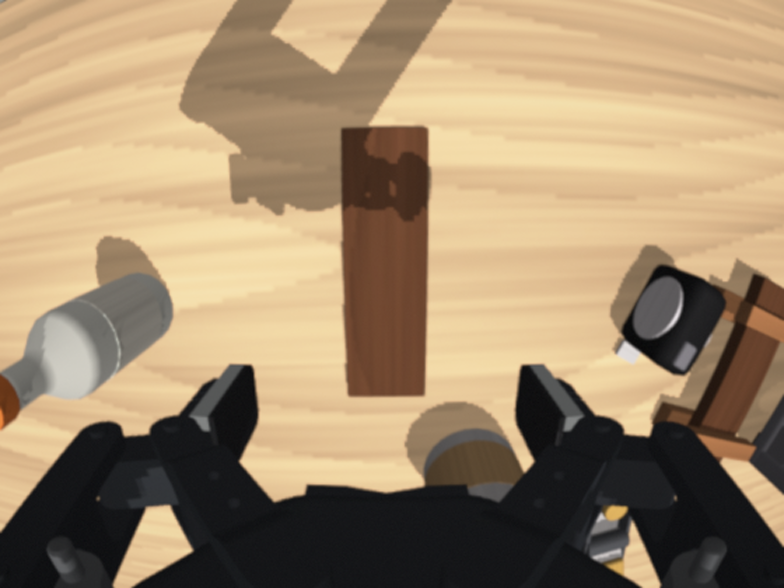

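```bash
python3 held.py w12 .018 342 128 428 127 425 395 348 395; python3 - <<'E'
from h import *
import pickle
from goto import psi_of
from bench import ctrl
c=camd(pickle.load(open("pics/w12.pkl","rb")))
px=uncrop([(342,128),(428,127),(425,395),(348,395)],0,0,1.4)
# image top = tool +x = world -x ; left = world -y?
P=ray(c,px,.018,True)
i=[1,2,3,0]
v,e=rectfit([(c,px[i],True)],.2,.06,.018,[.409,-.193,-.046]);print(v.round(4),e, P.mean(0))
E
```

```text
world [[0.3094, -0.2145, 0.018], [0.3114, -0.1561, 0.018], [0.5092, -0.1636, 0.018], [0.5064, -0.223, 0.018]]
tool [[0.1021, -0.0308, 0.1732], [0.1027, 0.0276, 0.1733], [-0.0952, 0.0288, 0.173], [-0.095, -0.0306, 0.1729]]
[ 0.4095 -0.1893 -0.0404] 0.8962557840740804 [ 0.40912209 -0.18929442  0.018     ]
```

{"op": "apply_moves", "data": {"plan": [{"translation": [0.0035, -0.0025, 0.02], "angular": [0.001, -0.002, 0], "hand": 0.085}, {"translation": [0, 0, 0.05], "angular": [0, 0, 0], "hand": 0.085}, {"translation": [0, 0, 0.05], "angular": [0, 0, 0], "hand": 0.085}, {"translation": [0, 0, 0.04], "angular": [0, 0, 0], "hand": 0.085}, {"translation": [0, 0, 0.02], "angular": [0, 0, 0], "hand": 0.085}, {"translation": [0, 0, 0.008], "angular": [0, 0, 0], "hand": 0.085}]}}

```text
time_s: 19.68
eef_pos: [0.4119, -0.1888, 0.0035]
eef_rot: [0.001, 0.019, 1.0, -0.0]
wrist_force: [0.1, 1.0, 0.1]
opening: 0.999
```

```bash
python3 goto.py .4094 -.1937 .0 3.095;python3 sq.py 3.095
```

```text
t 19.68 pos [ 0.4119 -0.1888  0.0035] psi 3.1034 tilt [ 1.6e-03 -4.0e-04 -1.0e+00] F [0.1 1.  0.1] open 0.999 q6 -2.23
turn z 0.0084  shift [ 0.0023 -0.005   0.0035]  shift in axes before the turn [ 0.0023 -0.005   0.0035]
rotvec in tool: [-0.0003  0.0017  0.0084]
```

```bash
python3 shot.py wrist w13; python3 goto.py .4094 -.1937 .0 3.095
```

```text
[ 0.3454 -0.1858  0.1452]
t 19.73 pos [ 0.4118 -0.189   0.0033] psi 3.1032 tilt [ 1.7e-03 -5.0e-04 -1.0e+00] F [-1.2 -0.   0.1] open 0.997 q6 -2.23
turn z 0.0082  shift [ 0.0022 -0.0048  0.0033]  shift in axes before the turn [ 0.0022 -0.0048  0.0033]
```

View pics/w13.png

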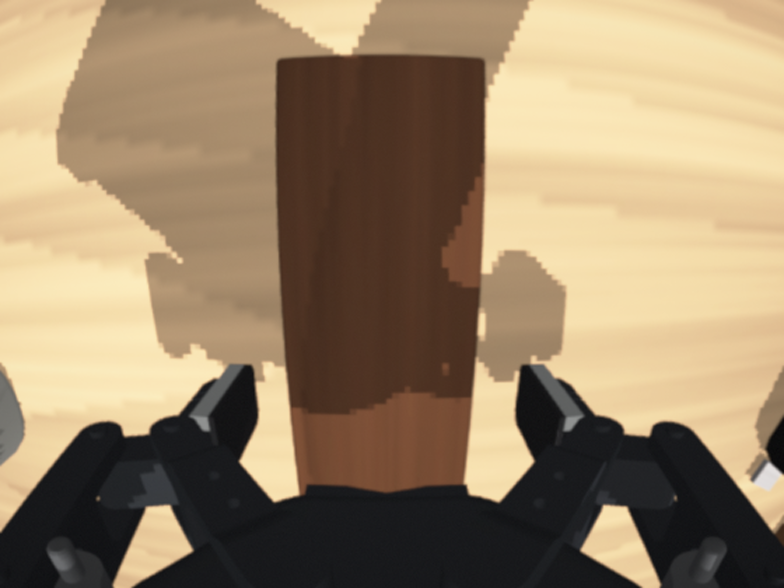

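```bash
python3 held.py w13 .018 278 62 484 61
```

```text
world [[0.3104, -0.215, 0.018], [0.3126, -0.1573, 0.018]]
tool [[0.1003, -0.0299, -0.0148], [0.1004, 0.0279, -0.0149]]
```

{"op": "apply_moves", "data": {"plan": [{"translation": [0, -0.002, 0.002], "angular": [0, 0, 0], "hand": 0.085}, {"translation": [0, 0, 0], "angular": [0, 0, 0], "hand": 0.06}, {"translation": [0, 0, 0], "angular": [0, 0, 0], "hand": 0.045}, {"translation": [0, 0, 0], "angular": [0, 0, 0], "hand": 0.045}, {"translation": [0, 0, 0], "angular": [0, 0, 0], "hand": 0.045}]}}

```text
time_s: 20.35
eef_pos: [0.4126, -0.1928, 0.0032]
eef_rot: [0.002, 0.02, 1.0, -0.001]
wrist_force: [-1.4, 0.7, 8.5]
opening: 0.683
```

```bash
python3 shot.py wrist w14; python3 goto.py .5250 .1345 .2 2.7966
```

```text
[ 0.3458 -0.1894  0.1446]
t 20.4 pos [ 0.4126 -0.1928  0.0032] psi 3.1017 tilt [ 0.0039 -0.0023 -1.    ] F [-1.6  1.3  8. ] open 0.685 q6 -2.23
turn z 0.3051  shift [ 0.004   0.3458 -0.1972]  shift in axes before the turn [-0.1     0.3311 -0.1972]
```

View pics/w14.png

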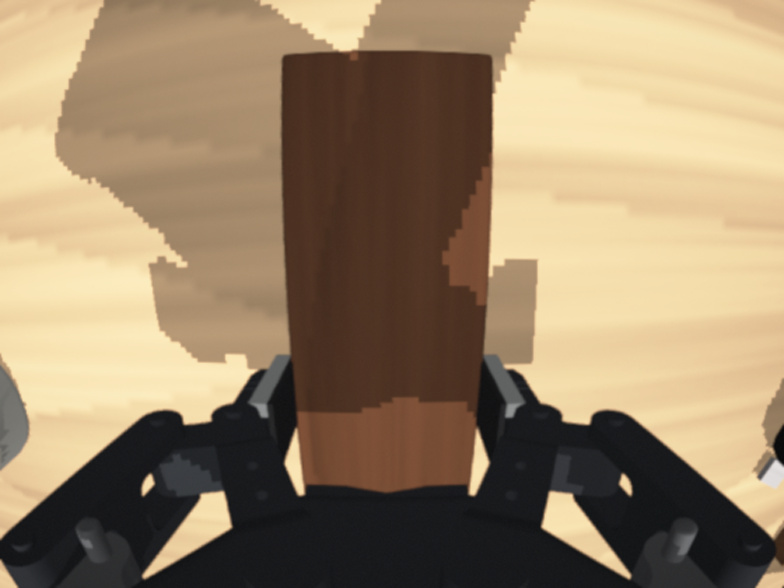

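```bash
python3 held.py w14 .018 283 57 491 56
```

```text
world [[0.3099, -0.2172, 0.018], [0.3119, -0.1591, 0.018]]
tool [[0.1016, -0.0285, -0.0152], [0.1019, 0.0296, -0.0153]]
```

{"op": "apply_moves", "data": {"plan": [{"translation": [0, 0, -0.01], "angular": [0, 0, 0], "hand": 0.045}, {"translation": [0, 0, -0.03], "angular": [0, 0, 0], "hand": 0.045}, {"translation": [0, 0, -0.05], "angular": [0, 0, 0], "hand": 0.045}, {"translation": [0, 0, -0.05], "angular": [0, 0, 0], "hand": 0.045}, {"translation": [0, 0, -0.05], "angular": [0, 0, 0.15], "hand": 0.045}, {"translation": [0, 0, -0.04], "angular": [0, 0, 0.15], "hand": 0.045}, {"translation": [0, 0, 0], "angular": [0, 0, 0], "hand": 0.045}]}}

```text
time_s: 21.28
eef_pos: [0.4129, -0.1932, 0.2361]
eef_rot: [0.005, 0.169, 0.986, -0.002]
wrist_force: [1.1, -1.1, -2.0]
opening: 0.684
```

```bash
python3 shot.py wrist w15; python3 goto.py .5250 .1345 .2 2.7966; python3 sq.py 2.7966
```

```text
[ 0.3492 -0.1697  0.3772]
t 21.32 pos [ 0.4118 -0.1924  0.2337] psi 2.8028 tilt [ 0.0053 -0.0037 -1.    ] F [-0.3  0.1 -2.6] open 0.68 q6 -1.93
turn z 0.0062  shift [0.0042 0.3459 0.033 ]  shift in axes before the turn [0.0021 0.346  0.033 ]
rotvec in tool: [-0.0017  0.0063  0.0062]
```

View pics/w15.png

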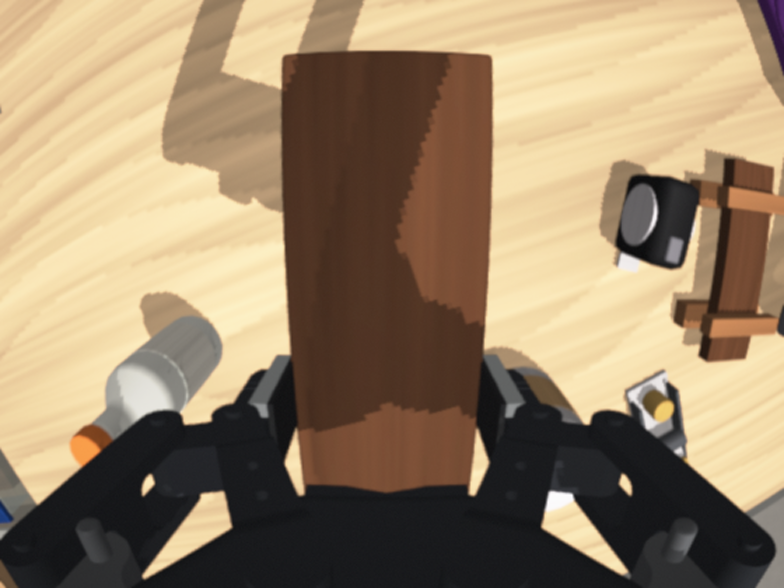

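{"op": "apply_moves", "data": {"plan": [{"translation": [0, 0.05, 0], "angular": [0, 0.003, 0.006], "hand": 0.045}, {"translation": [0, 0.06, 0], "angular": [0, 0, 0], "hand": 0.045}, {"translation": [0, 0.06, 0], "angular": [0, 0, 0], "hand": 0.045}, {"translation": [0, 0.06, 0], "angular": [0, 0, 0], "hand": 0.045}, {"translation": [0, 0.06, 0], "angular": [0, 0, 0], "hand": 0.045}, {"translation": [0, 0.04, 0.02], "angular": [0, 0, 0], "hand": 0.045}, {"translation": [0, 0.016, 0.04], "angular": [0, 0, 0], "hand": 0.045}, {"translation": [0, 0, 0.05], "angular": [0, 0, 0], "hand": 0.045}, {"translation": [0, 0, 0.02], "angular": [0, 0, 0], "hand": 0.045}, {"translation": [0, 0, 0], "angular": [0, 0, 0], "hand": 0.045}]}}

```text
time_s: 22.58
eef_pos: [0.5251, 0.1336, 0.0982]
eef_rot: [-0.004, 0.171, 0.985, -0.001]
wrist_force: [0.0, 0.0, -1.5]
opening: 0.682
```

```bash
python3 shot.py wrist w16; python3 goto.py .5274 .1337 .06 2.7966; python3 sq.py 2.7966;python3 shot.py scene s16 250 150 380 260 6;python3 shot.py side d16 230 150 350 240 6.5
```

```text
[0.4638 0.1565 0.2404]
t 22.62 pos [0.5267 0.1336 0.1002] psi 2.7965 tilt [-4.3e-03 -3.0e-04 -1.0e+00] F [ 1.2  0.1 -1. ] open 0.686 q6 -1.2
turn z -0.0001  shift [-0.0008  0.0004  0.0402]  shift in axes before the turn [-0.0008  0.0004  0.0402]
rotvec in tool: [-0.0017 -0.004  -0.0001]
[ 1.2705 -0.6297  0.9597]
[ 0.3383 -0.8414  1.1974]
```

View pics/w16.png

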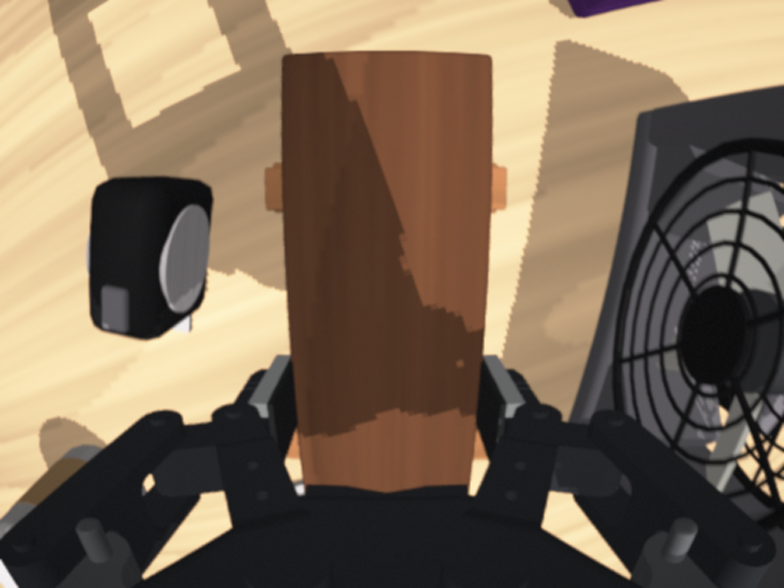

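View pics/s16.png

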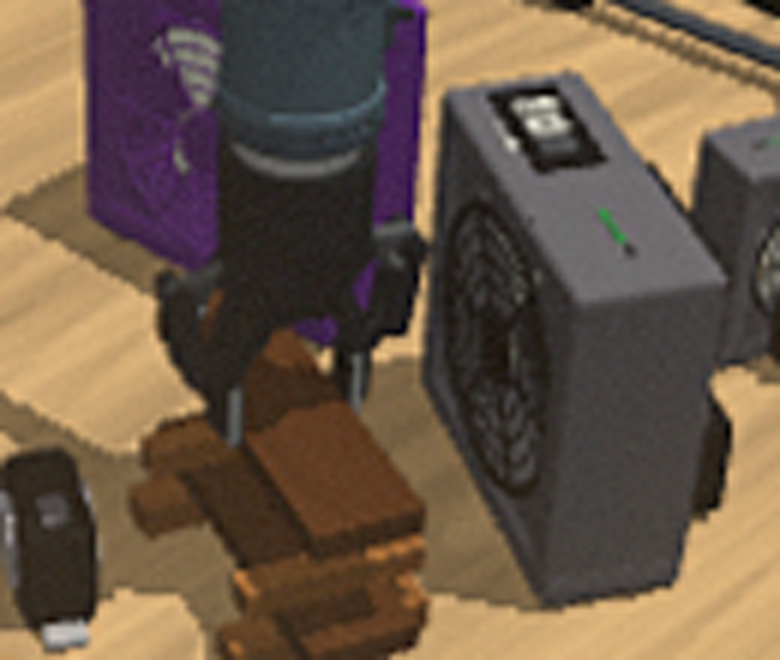

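View pics/d16.png

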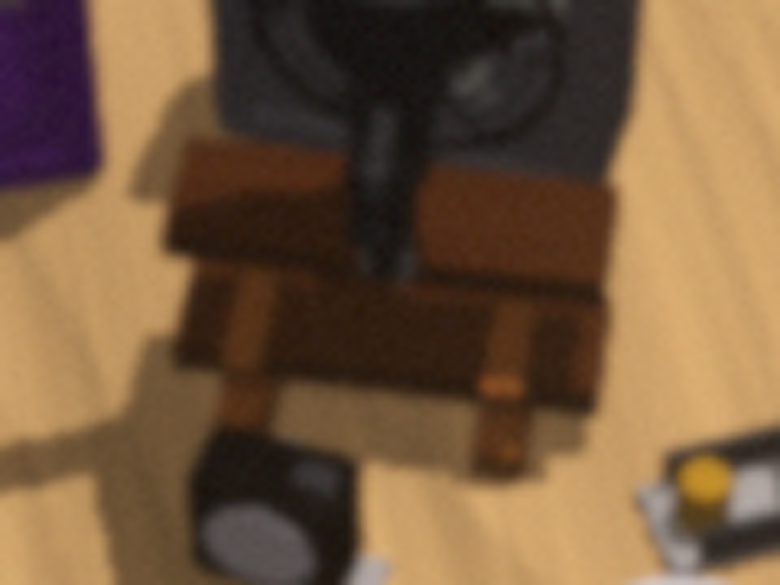

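{"op": "apply_moves", "data": {"plan": [{"translation": [0, 0, 0.02], "angular": [0, -0.006, 0], "hand": 0.045}, {"translation": [0, 0, 0.01], "angular": [0, 0, 0], "hand": 0.045}, {"translation": [0, 0, 0.005], "angular": [0, 0, 0], "hand": 0.045}, {"translation": [0, 0, 0], "angular": [0, 0, 0], "hand": 0.045}]}}

```text
time_s: 23.22
eef_pos: [0.5284, 0.1336, 0.0669]
eef_rot: [0.003, 0.172, 0.985, -0.001]
wrist_force: [0.4, -0.1, -1.4]
opening: 0.682
```

```bash
 python3 goto.py .5274 .1337 .0592 2.7966; python3 sq.py 2.7966;python3 shot.py wrist w17;
```

```text
t 23.23 pos [0.5284 0.1336 0.0669] psi 2.7957 tilt [ 0.0052 -0.0022 -1.    ] F [ 0.4 -0.1 -1.4] open 0.682 q6 -1.19
turn z -0.0009  shift [ 0.001  -0.0003  0.0077]  shift in axes before the turn [ 0.001  -0.0003  0.0077]
rotvec in tool: [-0.0003  0.0056 -0.0009]
[0.4653 0.1569 0.2083]
```

View pics/w17.png

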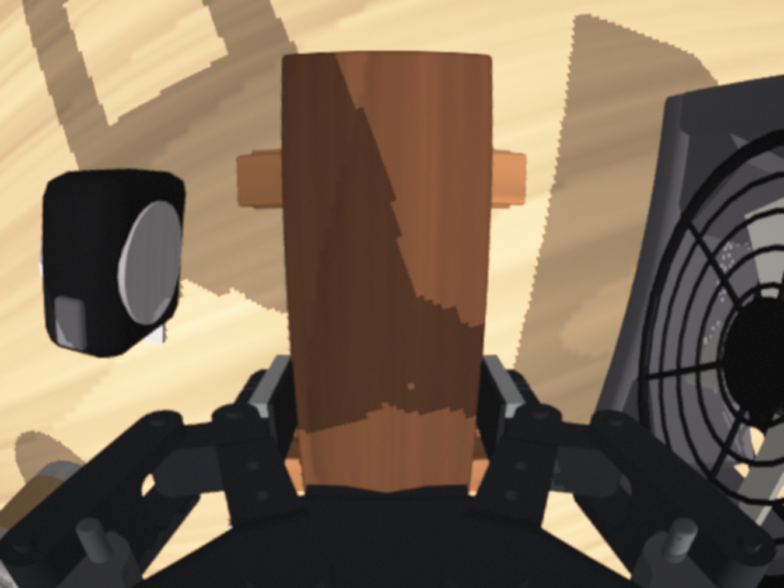

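```bash
python3 held.py w17 .056 237 180 526 180; python3 held.py w17 .056 238 207 238 153 525 205 525 152; python3 held.py w17 .082 283 57 491 57
```

```text
world [[0.4484, 0.1085, 0.056], [0.482, 0.2014, 0.056]]
tool [[0.067, -0.0509, 0.0108], [0.0669, 0.0479, 0.0108]]
world [[0.4572, 0.1053, 0.056], [0.4398, 0.1122, 0.056], [0.4901, 0.1984, 0.056], [0.4728, 0.2041, 0.056]]
tool [[0.0576, -0.0509, 0.0108], [0.0764, -0.0503, 0.0107], [0.0582, 0.0479, 0.0108], [0.0765, 0.0473, 0.0107]]
world [[0.4231, 0.1414, 0.082], [0.4427, 0.1959, 0.082]]
tool [[0.1018, -0.0285, -0.0154], [0.1018, 0.0294, -0.0155]]
```

{"op": "apply_moves", "data": {"plan": [{"translation": [0.0012, 0, 0.003], "angular": [0, 0, 0], "hand": 0.045}, {"translation": [0, 0, 0.003], "angular": [0, 0, 0], "hand": 0.045}, {"translation": [0, 0, 0], "angular": [0, 0, 0], "hand": 0.045}]}}

```text
time_s: 23.65
eef_pos: [0.5269, 0.1341, 0.0604]
eef_rot: [0.002, 0.172, 0.985, -0.001]
wrist_force: [-0.1, 0.8, -0.6]
opening: 0.681
```

```bash
 python3 goto.py .5274 .1337 .0592 2.7966
```

```text
t 23.65 pos [0.5269 0.1341 0.0604] psi 2.7958 tilt [ 0.0046 -0.0022 -1.    ] F [-0.1  0.8 -0.6] open 0.681 q6 -1.19
turn z -0.0008  shift [-0.0006 -0.0002  0.0012]  shift in axes before the turn [-0.0006 -0.0002  0.0012]
```

{"op": "apply_moves", "data": {"plan": [{"translation": [0, 0, 0.0006], "angular": [0, 0, 0], "hand": 0.045}, {"translation": [0, 0, 0.0005], "angular": [0, 0, 0], "hand": 0.045}]}}

```text
time_s: 23.9
eef_pos: [0.5273, 0.1341, 0.0597]
eef_rot: [0.003, 0.172, 0.985, -0.001]
wrist_force: [1.2, 0.2, -1.4]
opening: 0.684
```

{"op": "apply_moves", "data": {"plan": [{"translation": [0, 0, 0.0005], "angular": [0, 0, 0], "hand": 0.045}, {"translation": [0, 0, 0.0005], "angular": [0, 0, 0], "hand": 0.045}]}}

```text
time_s: 24.15
eef_pos: [0.5272, 0.1341, 0.0592]
eef_rot: [0.003, 0.172, 0.985, -0.001]
wrist_force: [-4.2, -0.9, 7.9]
opening: 0.682
```

{"op": "apply_moves", "data": {"plan": [{"translation": [0, 0, 0], "angular": [0, 0, 0], "hand": 0.072}, {"translation": [0, 0, 0], "angular": [0, 0, 0], "hand": 0.072}, {"translation": [0, 0, -0.01], "angular": [0, 0, 0], "hand": 0.072}, {"translation": [0, 0, -0.03], "angular": [0, 0, 0], "hand": 0.072}, {"translation": [0, 0, -0.05], "angular": [0, 0, 0], "hand": 0.07}, {"translation": [0, 0, -0.06], "angular": [0, 0, 0], "hand": 0.05}, {"translation": [0, 0, -0.06], "angular": [0, 0, 0], "hand": 0.03}, {"translation": [0, 0, -0.03], "angular": [0, 0, 0], "hand": 0.03}]}}

```text
time_s: 25.15
eef_pos: [0.5271, 0.1347, 0.3037]
eef_rot: [0.006, 0.172, 0.985, 0.0]
wrist_force: [0.7, -0.9, -0.2]
opening: 0.349
```

```bash
 python3 goto.py .5273 .1341 .28 4.2;python3 shot.py scene s18 250 150 380 260 6;python3 shot.py side d18 230 150 350 240 6.5; python3 shot.py wrist w18
```

```text
t 25.15 pos [0.5271 0.1347 0.3037] psi 2.7959 tilt [ 0.0118 -0.0019 -0.9999] F [ 0.7 -0.9 -0.2] open 0.349 q6 -1.19
turn z -1.4041  shift [ 0.0006 -0.0002  0.0237]  shift in axes before the turn [-0.0001 -0.0006  0.0237]
[ 1.2705 -0.6297  0.9597]
[ 0.3383 -0.8414  1.1974]
[0.4636 0.1579 0.445 ]
```

View pics/s18.png

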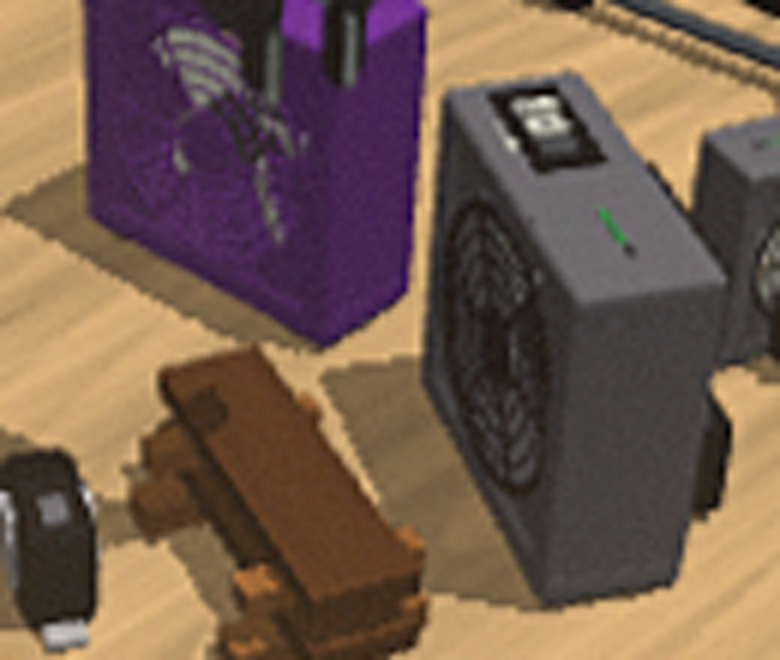

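View pics/d18.png

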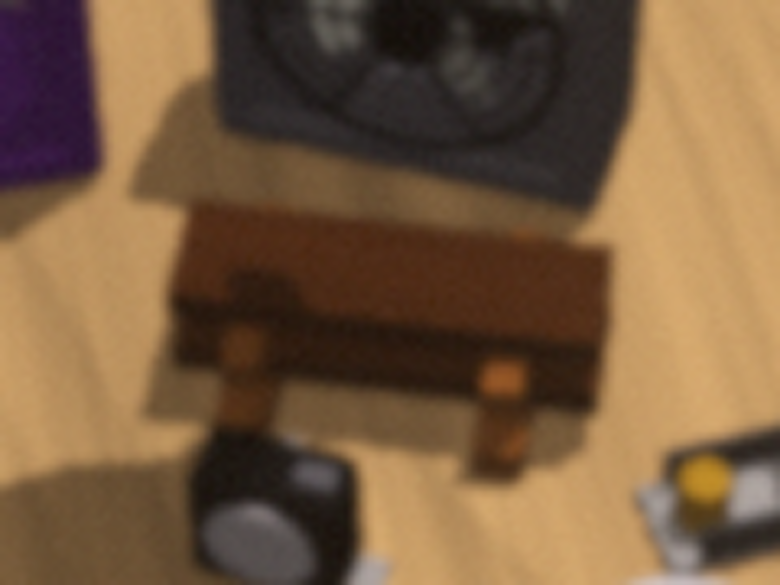

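View pics/w18.png

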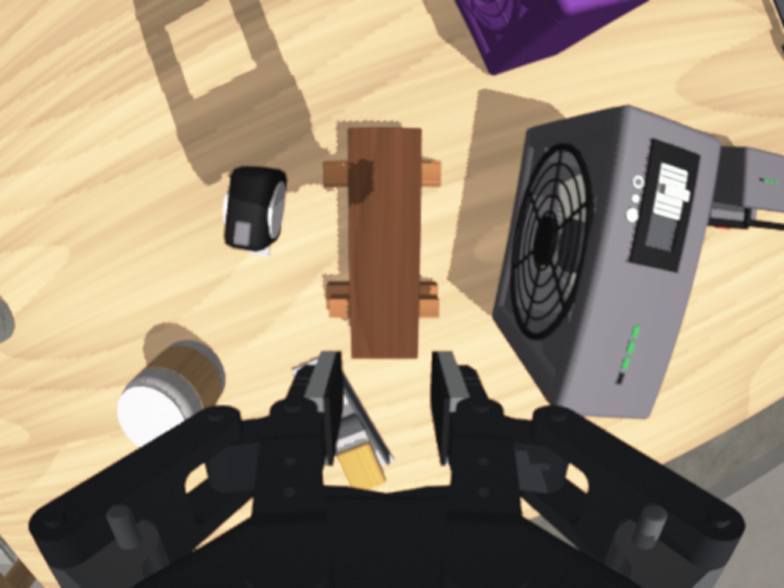

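```bash
python3 - <<'E'
import pickle,cv2
im=pickle.load(open("pics/w18.pkl","rb"))["img"][:,:,::-1]
cv2.imwrite("pics/w18f.png",cv2.resize(im[65:305,360:530],None,fx=4,fy=4,interpolation=cv2.INTER_CUBIC)[:600])
cv2.imwrite("pics/w18b.png",cv2.resize(im[80:270,220:325],None,fx=4,fy=4,interpolation=cv2.INTER_CUBIC)[:760].copy()[:600])
E
```

```text
(no output)
```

View pics/w18f.png

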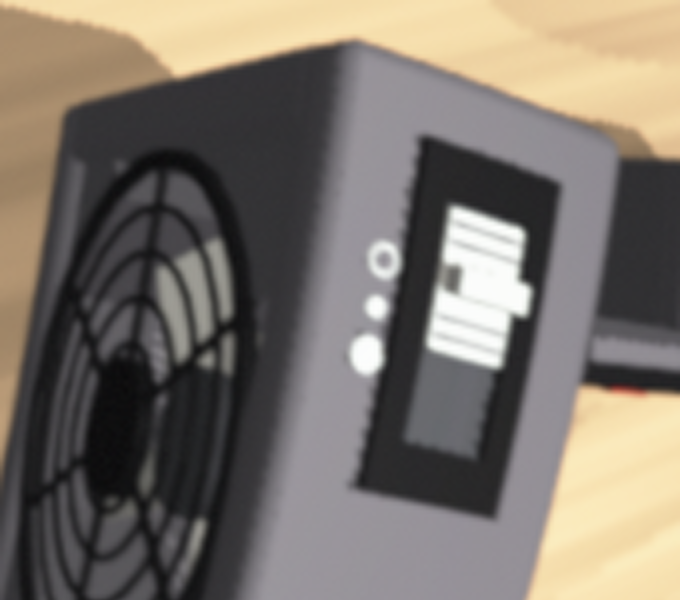

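```bash
python3 - <<'E'
from h import *
import pickle
c=camd(pickle.load(open("pics/w18.pkl","rb")))
mid=np.array([.5214,.1333]);M=np.array([[np.cos(-.3455),np.sin(-.3455)],[-np.sin(-.3455),np.cos(-.3455)]])
px=uncrop([(349,128),(421,128),(417,357),(352,357)],0,0,1.4)
P=ray(c,px,.074,True)[:,:2]
print(P.mean(0),((P-mid)@M.T*1000).round(1).tolist(),((P-mid)@M.T*1000).mean(0))
E
```

```text
[0.5230726  0.13622638] [[-97.6, -25.2], [-97.5, 32.4], [98.7, 31.9], [98.7, -25.8]] [0.58269594 3.31990467]
```

```bash
python3 - <<'E'
from h import *
a=uncrop([(160,372),(258,347),(422,570),(312,610)],250,150,6);b=uncrop([(195,205),(611,248),(604,345),(172,298)],230,150,6.5)
a=np.roll(a,-1,axis=0)
for ob in ([(CAM["scene"],a,False)],[(CAM["side"],b,False)],[(CAM["scene"],a,False),(CAM["side"],b,False)]):
    print(rectfit(ob,.2,.06,.074,[.525,.133,-.345]))
# low in earlier pictures for reference: scene (.5224,.1344,-.3461) side (.5253,.1305,-.342)
import pickle
c=camd(pickle.load(open("pics/w18.pkl","rb")))
f=lambda p,z: ray(c,uncrop(p,360,65,4),z,True)
B=f([(425,135),(560,182),(495,518),(358,488)],.208);print("bezel",B.round(4).tolist(),B.mean(0).round(4))
for i,j in ((0,3),(1,2)): d=B[j]-B[i];print(np.hypot(*d[:2]),np.arctan2(d[1],d[0]))
print("cap",f([(450,205),(525,230),(502,368),(427,350)],.208).round(4).tolist())
print("ridge",f([(452,262),(530,285),(524,316),(447,295)],.215).round(4).tolist())
E
```

```text
(array([ 0.52407579,  0.13218023, -0.35365931]), np.float64(0.4010461681475175))
(array([ 0.52551855,  0.12972439, -0.33614091]), np.float64(0.5360622688112192))
(array([ 0.52516336,  0.13069288, -0.34654722]), np.float64(0.5538033756589482))
bezel [[0.4898, 0.3123, 0.208], [0.5073, 0.3457, 0.208], [0.5735, 0.3106, 0.208], [0.5555, 0.277, 0.208]] [0.5315 0.3114 0.208 ]
0.07456462323110315 -0.4935254849634109
0.074934248128875 -0.48687588606255994
cap [[0.5051, 0.3142, 0.208], [0.5149, 0.3328, 0.208], [0.5418, 0.319, 0.208], [0.5325, 0.3004, 0.208]]
ridge [[0.515, 0.3069, 0.215], [0.5247, 0.3259, 0.215], [0.5306, 0.3227, 0.215], [0.5211, 0.3039, 0.215]]
```

The wood is in place: the top blank agrees with the lower one within about 1–2 mm in both camera sets. In the crop, the fan's bezel centre is near (470,330) and the ridge near (490,290), at the off end. Now the switch.

{"op": "apply_moves", "data": {"plan": [{"translation": [0, 0, 0], "angular": [0, 0, -0.178], "hand": 0.024}, {"translation": [0, 0, 0], "angular": [0, 0, -0.178], "hand": 0.024}, {"translation": [0, 0, 0], "angular": [0, 0, -0.178], "hand": 0.024}, {"translation": [0, 0, 0], "angular": [0, 0, -0.178], "hand": 0.024}, {"translation": [0, 0, 0], "angular": [0, 0, -0.178], "hand": 0.024}, {"translation": [0, 0, 0], "angular": [0, 0, -0.178], "hand": 0.024}, {"translation": [0, 0, 0], "angular": [0, 0, -0.178], "hand": 0.024}, {"translation": [0, 0, 0], "angular": [0, 0, -0.178], "hand": 0.024}, {"translation": [0, 0, 0], "angular": [0, 0, 0], "hand": 0.024}]}}

```text
time_s: 26.42
eef_pos: [0.5251, 0.1345, 0.2969]
eef_rot: [0.0, -0.513, 0.859, -0.002]
wrist_force: [-0.1, 0.6, 0.5]
opening: 0.277
```

```bash
 python3 goto.py .5229 .3149 .28 4.222;python3 sq.py 4.222 .5229 .3149 .28
```

```text
t 26.43 pos [0.5251 0.1345 0.2969] psi 4.2181 tilt [ 0.0022 -0.0023 -1.    ] F [-0.1  0.6  0.5] open 0.277 q6 -2.61
turn z -0.0039  shift [-0.1581  0.0869  0.0165]  shift in axes before the turn [-0.1578  0.0876  0.0165]
rotvec in tool: [-0.003  -0.001  -0.0039]
shift after squaring [-0.1581  0.0869  0.0169]
```

{"op": "apply_moves", "data": {"plan": [{"translation": [-0.045, 0.017, 0], "angular": [-0.003, -0.001, -0.004], "hand": 0.024}, {"translation": [-0.045, 0.018, 0], "angular": [0, 0, 0], "hand": 0.024}, {"translation": [-0.045, 0.018, 0], "angular": [0, 0, 0], "hand": 0.024}, {"translation": [-0.045, 0.018, 0], "angular": [0, 0, 0], "hand": 0.024}, {"translation": [-0.03, 0.016, 0], "angular": [0, 0, 0], "hand": 0.024}, {"translation": [0, 0, 0], "angular": [0, 0, 0], "hand": 0.024}]}}

```text
time_s: 27.18
eef_pos: [0.5468, 0.3628, 0.2969]
eef_rot: [0.0, -0.515, 0.857, -0.0]
wrist_force: [0.0, -0.3, -0.9]
opening: 0.277
```

```bash
 python3 goto.py .5229 .3149 .28 4.222;python3 shot.py wrist w19; python3 - <<'E'
import pickle,cv2
im=pickle.load(open("pics/w19.pkl","rb"))["img"][:,:,::-1]
cv2.imwrite("pics/w19c.png",cv2.resize(im[60:260,170:400],None,fx=3.4,fy=3.4,interpolation=cv2.INTER_CUBIC)[:600])
E
```

```text
t 27.18 pos [0.5468 0.3628 0.2969] psi 4.2233 tilt [ 7.e-04 -4.e-04 -1.e+00] F [ 0.  -0.3 -0.9] open 0.277 q6 -2.25
turn z 0.0013  shift [ 0.0535 -0.0015  0.0169]  shift in axes before the turn [ 0.0535 -0.0014  0.0169]
[0.5155 0.3048 0.4387]
```

View pics/w19.png

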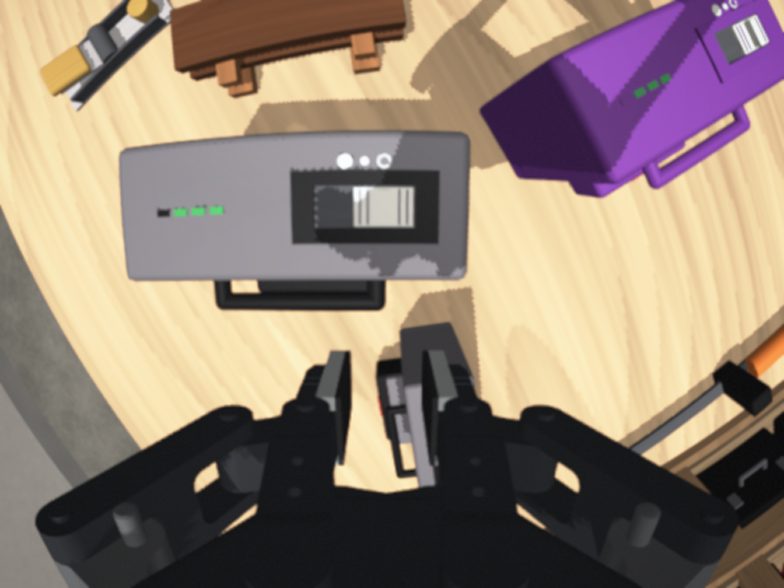

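```bash
python3 - <<'E'
import pickle,cv2
im=pickle.load(open("pics/w19.pkl","rb"))["img"][:,:,::-1]
cv2.imwrite("pics/w19c.png",cv2.resize(im[105:185,195:345],None,fx=5.3,fy=5.3,interpolation=cv2.INTER_CUBIC))
E
```

```text
(no output)
```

View pics/w19c.png

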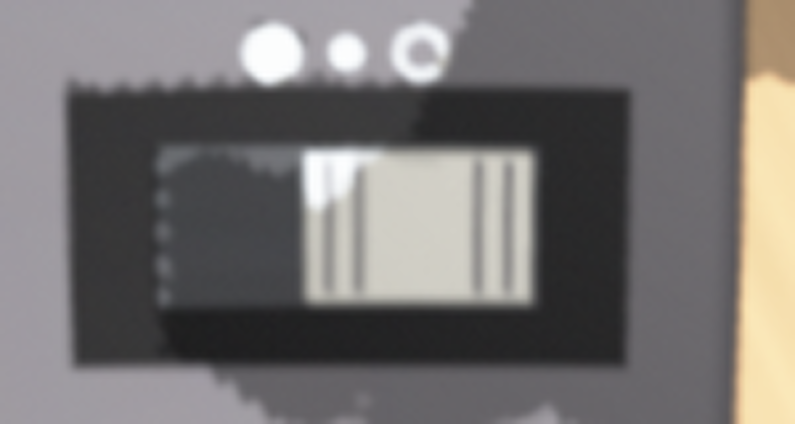

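```bash
python3 - <<'E'
from h import *
import pickle
from bench import ctrl
o=ctrl.get_obs()
c=camd(pickle.load(open("pics/w19.pkl","rb")))
f=lambda p,z: ray(c,uncrop(p,195,105,5.3),z,True)
B=f([(68,90),(630,92),(627,366),(75,366)],.208);C=f([(303,148),(537,148),(536,304),(305,304)],.208)
for n,P in(("bezel",B),("cap",C)):
    d=P[0]-P[1];e=P[3]-P[2]
    print(n,P.mean(0).round(4),"len",np.hypot(*d[:2]).round(4),"yaw",np.arctan2(d[1],d[0]).round(4),np.arctan2(e[1],e[0]).round(4),"tool",Q(o["eef_rot"]).inv().apply(P.mean(0)-o["eef_pos"]).round(4))
E
```

```text
bezel [0.5325 0.3126 0.208 ] len 0.0751 yaw -0.5013 -0.4924 tool [ 0.0498 -0.0099  0.0892]
cap [0.5239 0.3171 0.208 ] len 0.0311 yaw -0.4898 -0.4893 tool [ 0.0499 -0.0002  0.0892]
```

{"op": "apply_moves", "data": {"plan": [{"translation": [0.025, 0, 0], "angular": [0, 0, 0], "hand": 0.024}, {"translation": [0.026, 0, 0], "angular": [0, 0, 0], "hand": 0.024}, {"translation": [0, -0.001, 0.03], "angular": [0, 0, 0], "hand": 0.024}, {"translation": [0, 0, 0.03], "angular": [0, 0, 0], "hand": 0.024}, {"translation": [0, 0, 0.01], "angular": [0, 0, 0], "hand": 0.024}, {"translation": [0, 0, 0], "angular": [0, 0, 0], "hand": 0.024}]}}

```text
time_s: 27.98
eef_pos: [0.5249, 0.3145, 0.2281]
eef_rot: [0.001, -0.514, 0.858, -0.001]
wrist_force: [-0.6, 0.1, 0.9]
opening: 0.284
```

```bash
 python3 goto.py .5235 .3160 .2105 4.222;python3 sq.py 4.222;python3 shot.py wrist w20
```

```text
t 27.98 pos [0.5249 0.3145 0.2281] psi 4.222 tilt [ 1.7e-03 -5.0e-04 -1.0e+00] F [-0.6  0.1  0.9] open 0.284 q6 -2.3
turn z 0.0  shift [-0.0007  0.002   0.0176]  shift in axes before the turn [-0.0007  0.002   0.0176]
rotvec in tool: [-0.0017  0.0003  0.    ]
[0.4934 0.2565 0.3698]
```

View pics/w20.png

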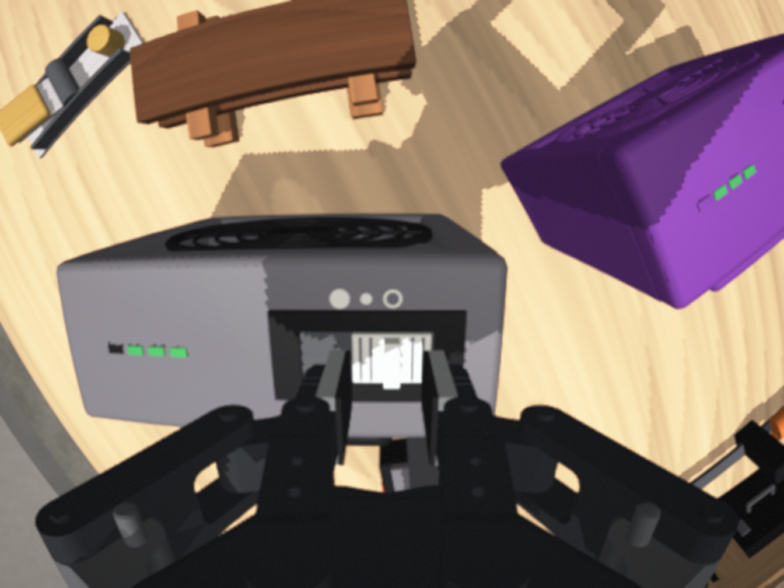

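```bash
python3 held.py w20 .215 391 343 391 386 383 365 399 365; python3 - <<'E'
from h import *
import pickle
from bench import ctrl
o=ctrl.get_obs();c=camd(pickle.load(open("pics/w20.pkl","rb")))
T=Q(o["eef_rot"])
for p in ([0,0,0],[0,.012,0],[0,-.012,0],[.011,.012,0],[-.011,.012,0]): print(p,((proj(c,T.apply(p)+o["eef_pos"],True)+.5)*1.4-.5).round(0))
E
```

```text
world [[0.5201, 0.3093, 0.215], [0.5282, 0.3247, 0.215], [0.5268, 0.3156, 0.215], [0.5216, 0.3184, 0.215]]
tool [[0.0075, 0.0022, 0.0142], [-0.0099, 0.0022, 0.0142], [-0.0012, -0.0008, 0.0142], [-0.0012, 0.0052, 0.0142]]
[0, 0, 0] [[385. 378.]]
[0, 0.012, 0] [[420. 378.]]
[0, -0.012, 0] [[350. 378.]]
[0.011, 0.012, 0] [[421. 348.]]
[-0.011, 0.012, 0] [[419. 406.]]
```

{"op": "apply_moves", "data": {"plan": [{"translation": [-0.001, 0.001, 0.008], "angular": [0, 0, 0], "hand": 0.024}, {"translation": [0, 0, 0.005], "angular": [0, 0, 0], "hand": 0.024}, {"translation": [0, 0, 0.0025], "angular": [0, 0, 0], "hand": 0.024}, {"translation": [0, 0, 0], "angular": [0, 0, 0], "hand": 0.024}]}}

```text
time_s: 28.52
eef_pos: [0.5245, 0.3167, 0.2128]
eef_rot: [0.001, -0.515, 0.857, -0.001]
wrist_force: [0.3, -0.0, 0.2]
opening: 0.284
```

```bash
 python3 goto.py .5235 .3160 .2105 4.222;python3 shot.py wrist w21 190 160 360 300 4.5
```

```text
t 28.52 pos [0.5245 0.3167 0.2128] psi 4.2238 tilt [ 2.5e-03 -1.0e-04 -1.0e+00] F [ 0.3 -0.   0.2] open 0.284 q6 -2.3
turn z 0.0018  shift [0.0011 0.0006 0.0023]  shift in axes before the turn [0.0011 0.0006 0.0023]
[0.493  0.2586 0.3544]
```

View pics/w21.png

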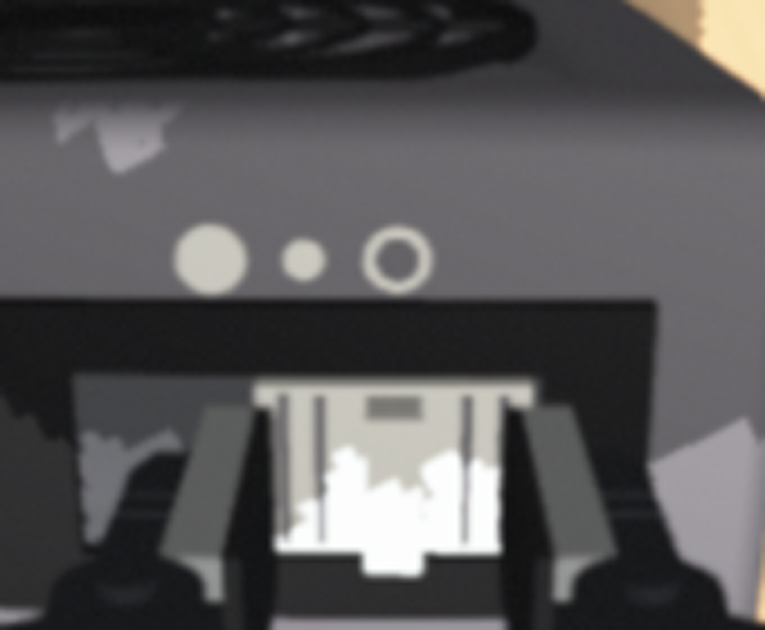

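{"op": "apply_moves", "data": {"plan": [{"translation": [0, 0, 0.002], "angular": [0, 0, 0], "hand": 0.024}, {"translation": [0, -0.003, 0], "angular": [0, 0, 0], "hand": 0.024}, {"translation": [0, -0.003, 0], "angular": [0, 0, 0], "hand": 0.024}, {"translation": [0, 0, 0], "angular": [0, 0, 0], "hand": 0.024}]}}

```text
time_s: 29.08
eef_pos: [0.5303, 0.3137, 0.2111]
eef_rot: [0.001, -0.515, 0.857, -0.001]
wrist_force: [0.5, -1.2, 0.3]
opening: 0.284
```

{"op": "apply_moves", "data": {"plan": [{"translation": [0, -0.001, 0], "angular": [0, 0, 0], "hand": 0.024}, {"translation": [0, -0.001, 0], "angular": [0, 0, 0], "hand": 0.024}]}}

```text
time_s: 29.32
eef_pos: [0.5318, 0.3129, 0.211]
eef_rot: [0.001, -0.515, 0.857, -0.001]
wrist_force: [0.3, -0.6, -0.2]
opening: 0.28
```

{"op": "apply_moves", "data": {"plan": [{"translation": [0, -0.001, 0], "angular": [0, 0, 0], "hand": 0.024}, {"translation": [0, -0.001, 0], "angular": [0, 0, 0], "hand": 0.024}]}}

```text
time_s: 29.58
eef_pos: [0.5331, 0.3122, 0.2111]
eef_rot: [0.001, -0.515, 0.857, -0.0]
wrist_force: [-3.2, 0.9, 2.5]
opening: 0.278
```

Contact with the ridge. I'll push about 6 mm more.

{"op": "apply_moves", "data": {"plan": [{"translation": [0, -0.001, 0], "angular": [0, 0, 0], "hand": 0.024}, {"translation": [0, -0.001, 0], "angular": [0, 0, 0], "hand": 0.024}, {"translation": [0, -0.001, 0], "angular": [0, 0, 0], "hand": 0.024}]}}

```text
time_s: 29.95
eef_pos: [0.5365, 0.3104, 0.2111]
eef_rot: [0.002, -0.515, 0.857, -0.001]
wrist_force: [-0.0, 0.6, -0.1]
opening: 0.28
```

{"op": "apply_moves", "data": {"plan": [{"translation": [0, -0.001, 0], "angular": [0, 0, 0], "hand": 0.024}, {"translation": [0, -0.001, 0], "angular": [0, 0, 0], "hand": 0.024}]}}

```text
time_s: 30.2
eef_pos: [0.5382, 0.3094, 0.211]
eef_rot: [0.001, -0.515, 0.857, -0.001]
wrist_force: [-0.3, 0.9, -0.4]
opening: 0.28
```

```bash
 python3 shot.py wrist w22 190 160 360 300 4.5
```

```text
[0.5066 0.2513 0.3527]
```

View pics/w22.png

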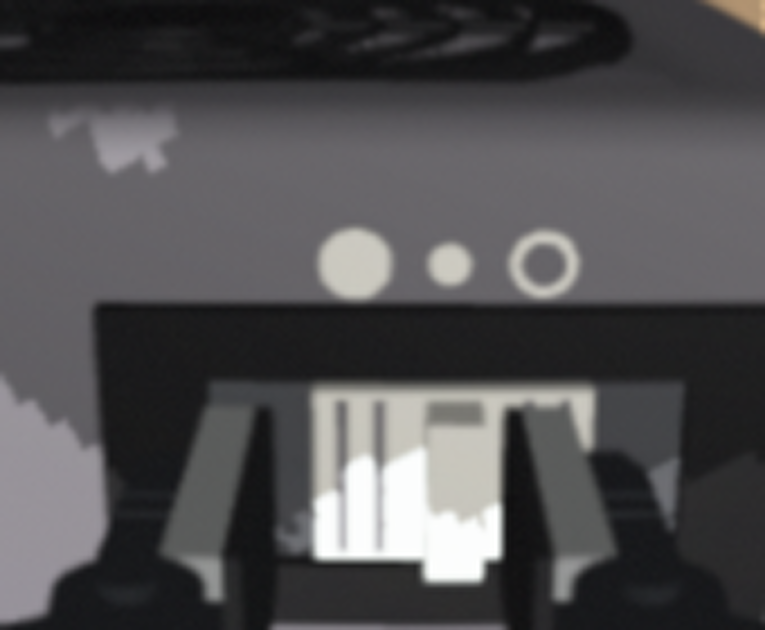

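The cap has snapped to the middle: the ridge is under the small dot at (450,265) and the force is zero. Backing off and lifting clear.

{"op": "apply_moves", "data": {"plan": [{"translation": [0, 0.003, 0], "angular": [0, 0, 0], "hand": 0.024}, {"translation": [0, 0, -0.01], "angular": [0, 0, 0], "hand": 0.024}, {"translation": [0, 0, -0.03], "angular": [0, 0, 0], "hand": 0.024}, {"translation": [0, 0, -0.05], "angular": [0, 0, 0], "hand": 0.024}, {"translation": [-0.05, 0, 0], "angular": [0, 0, 0], "hand": 0.024}, {"translation": [0, 0, 0], "angular": [0, 0, 0], "hand": 0.024}]}}

```text
time_s: 31.0
eef_pos: [0.5592, 0.3573, 0.3017]
eef_rot: [0.002, -0.516, 0.857, -0.001]
wrist_force: [0.1, -0.0, -0.8]
opening: 0.283
```

```bash
 python3 goto.py .5235 .3160 .2105 4.222;python3 shot.py wrist w23;python3 shot.py scene s23; python3 shot.py side d23
```

```text
t 31.0 pos [0.5592 0.3573 0.3017] psi 4.2256 tilt [ 0.0042  0.0012 -1.    ] F [ 0.1 -0.  -0.8] open 0.283 q6 -2.26
turn z 0.0036  shift [0.0535 0.0124 0.091 ]  shift in axes before the turn [0.0535 0.0126 0.091 ]
[0.5276 0.2989 0.4433]
[ 1.2705 -0.6297  0.9597]
[ 0.3383 -0.8414  1.1974]
```

View pics/w23.png

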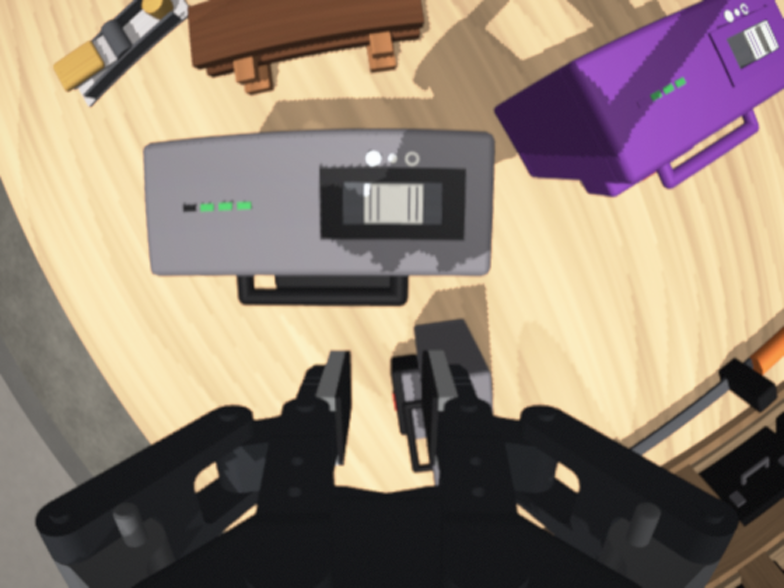

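View pics/s23.png

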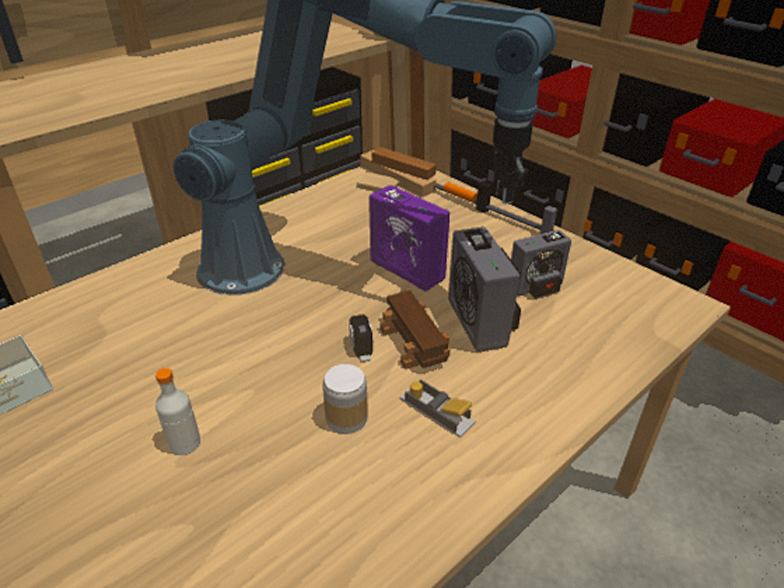

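View pics/d23.png

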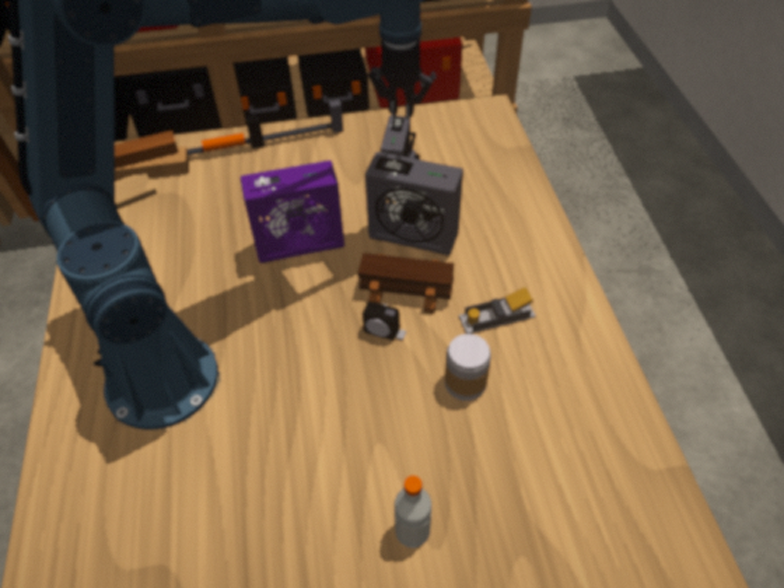

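```bash
python3 - <<'E'
import cv2,pickle,numpy as np
for n,k,box in [("scene","s23",(320,165,372,248)),("side","d23",(258,110,332,180)),("scene","s23",(228,258,265,308)),("side","d23",(258,212,290,245)),("scene","s23",(284,268,342,310)),("side","d23",(318,235,352,285)),("scene","s23",(108,260,145,326)),("side","d23",(280,340,310,392))]:
    a=cv2.imread(f"pics/{n}0.png",0);b=cv2.cvtColor(pickle.load(open(f"pics/{k}.pkl","rb"))["img"],cv2.COLOR_RGB2GRAY)
    x0,y0,x1,y1=box;t=a[y0:y1,x0:x1];r=cv2.matchTemplate(b[y0-5:y1+5,x0-5:x1+5],t,cv2.TM_CCOEFF_NORMED)
    i=np.unravel_index(r.argmax(),r.shape);print(n,box,"shift px",i[1]-5,i[0]-5,r.max().round(3))
E
python3 goto.py .5434 .1854 .2966 4.366
```

```text
scene (320, 165, 372, 248) shift px 0 0 0.965
side (258, 110, 332, 180) shift px 0 0 0.972
scene (228, 258, 265, 308) shift px 0 0 0.999
side (258, 212, 290, 245) shift px 0 0 0.959
scene (284, 268, 342, 310) shift px 0 0 0.999
side (318, 235, 352, 285) shift px 0 0 1.0
scene (108, 260, 145, 326) shift px 0 0 0.998
side (280, 340, 310, 392) shift px 0 0 0.999
t 31.15 pos [0.5581 0.3549 0.301 ] psi 4.224 tilt [ 2.3e-03 -5.0e-04 -1.0e+00] F [-0.2  0.   0.6] open 0.281 q6 -2.27
turn z -0.142  shift [ 0.1644 -0.0437  0.0044]  shift in axes before the turn [ 0.1566 -0.0666  0.0044]
```

Fan, tape, plane, tin and glue are all unmoved (0 px shift). One last top view of the stack, from the same place as the first one.

{"op": "apply_moves", "data": {"plan": [{"translation": [0, 0, 0], "angular": [0, 0, -0.142], "hand": 0.024}, {"translation": [0.041, -0.011, 0], "angular": [0, 0, 0], "hand": 0.024}, {"translation": [0.041, -0.011, 0], "angular": [0, 0, 0], "hand": 0.024}, {"translation": [0.041, -0.011, 0], "angular": [0, 0, 0], "hand": 0.024}, {"translation": [0.041, -0.011, 0], "angular": [0, 0, 0], "hand": 0.024}, {"translation": [0, 0, 0], "angular": [0, 0, 0], "hand": 0.024}, {"translation": [0, 0, 0], "angular": [0, 0, 0], "hand": 0.024}]}}

```text
time_s: 32.02
eef_pos: [0.544, 0.1858, 0.3015]
eef_rot: [0.002, -0.574, 0.819, -0.001]
wrist_force: [0.5, 0.2, 0.7]
opening: 0.28
```

```bash
python3 goto.py .5434 .1854 .2966 4.366; python3 shot.py wrist w24 180 80 370 200 4.2
```

```text
t 32.02 pos [0.544  0.1858 0.3015] psi 4.3648 tilt [ 3.4e-03  5.0e-04 -1.0e+00] F [0.5 0.2 0.7] open 0.28 q6 -2.67
turn z -0.0012  shift [0.0006 0.0004 0.0049]  shift in axes before the turn [0.0006 0.0004 0.0049]
[0.5209 0.1238 0.4431]
```

View pics/w24.png

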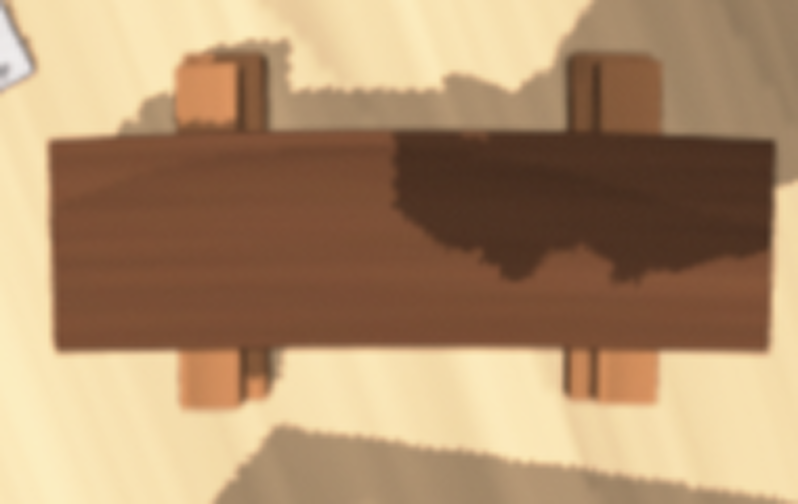

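```bash
python3 - <<'E'
from h import *
import pickle
c=camd(pickle.load(open("pics/w24.pkl","rb")))
f=lambda px,z: ray(c,uncrop(px,180,80,4.2),z,True)
mid=np.array([.5214,.1333]);M=np.array([[np.cos(-.3455),np.sin(-.3455)],[-np.sin(-.3455),np.cos(-.3455)]])
for n,px,z in [("top",[(50,142),(775,143),(769,350),(56,350)],.074),("S1",[(177,60),(238,58),(240,408),(181,408)],.056),("S2",[(601,56),(661,58),(658,403),(599,402)],.056),("b+in",[(265,70),(265,390)],.02),("b-in",[(573,70),(570,390)],.02)]:
    P=(f(px,z)[:,:2]-mid)@M.T*1000;print(n,P.round(1).tolist(),P.mean(0).round(1))
E
```

```text
top [[100.4, -25.8], [-97.2, -25.4], [-97.1, 32.1], [100.5, 31.9]] [1.6 3.2]
S1 [[67.8, -48.5], [50.4, -48.5], [51.4, 51.9], [68.6, 51.7]] [59.5  1.6]
S2 [[-51.2, -49.1], [-68.4, -49.2], [-69.3, 50.3], [-52.0, 50.2]] [-60.2   0.5]
b+in [[46.6, -48.1], [47.8, 51.9]] [47.2  1.9]
b-in [[-47.6, -48.2], [-47.8, 52.0]] [-47.7   1.9]
```

```bash
python3 -c "
from bench import ctrl
print(ctrl.hand_in())"
```

```text
the job is handed in; nothing more can be done
None
```

I finished the stack, set the fan to low in the order you gave, and handed the job in at about 32 s; no verdict was reported.

**Stickers:** Both lie flat across the lower blank, at +59.5 and −60.2 mm against bearers at ±60. They were lowered until the wrist force showed contact (about 8–10 N), then released.

**Top blank:** It was set down the same way. The last wrist-camera view puts it within about 1 mm and 0.01 rad of the lower blank. The scene and side cameras gave offsets of about 1–3 mm, which is near their accuracy, and the two single views disagreed slightly on yaw.

**Fan:** On the larger grey fan, I pushed the switch ridge until the force fell to zero. The cap now sits in the middle place, under the small dot.

**Other things on the bench:** The fan, tape, plane, tin and glue showed no shift in the scene and side pictures. The lower blank was last measured before the top one covered it, and nothing pushed on it sideways after that.

**One slip:** Early on, turning with the first sticker in hand ran the last joint to its −3.12 stop and tilted the tool by about 3°. I corrected this before placing the sticker.

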